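Draw the sieve from the caddy and hold it level over the mixing bowl

TASK

The baker is about to sift flour into the mixing bowl: take the round mesh sieve by its handle and draw it straight up out of the utensil caddy, then turn it level with its open side up and hold it over the middle of the bowl, its rim about a hand's breadth (some 10 cm) above the bowl's rim and touching nothing. Leave the grater in the caddy, and do not shift the bowl, the jars or the spatula. Finish while still holding the sieve there by its handle, ready for the flour: do not put it down or let go.

Things in the scene. Friction and masses are not known exactly. Their poses are not given: they have to be found in the camera images.
- sieve: Loose sieve, about 0.15 kg: round steel rim 104 mm across, 6 mm high; mesh basket 42 mm deep; black handle on one side, wire rest loop across from it. Origin: centre of the rim's upper edge. +z points out of the open mouth (up when held level), -x along the handle, +x to the loop. It starts in one caddy compartment, handle up, leaning back about 5 degrees, mouth facing the caddy's front.
- sieve_grip (a point): Middle of the sieve's handle, at (-135, 0, -3) mm in the sieve's frame and about 205 mm above the worktop at the start. The handle is 118 mm long (74 to 192 mm from the rim's centre), 18 mm wide (along y: grip it across this) and 10 mm thick (along z).
- sieve_loop (a point): Outer end of the sieve's wire rest loop, at (66, 0, -3) mm in the sieve's frame: the sieve's lowest point at the start, standing on the caddy's floor.
- caddy: Fixed open-topped perforated steel caddy, 66 mm deep (x), 255 mm wide (y), 95 mm high, walls 4 mm; a divider makes two compartments, 58 by 121 mm, centred 63 mm either side of the origin along y. Origin: centre of the underside; front faces -x, roughly to the robot. Sieve and grater fill them either way round; caddy and bowl stand left or right of each other.
- bowl: Loose round white ceramic mixing bowl, 220 mm across the mouth, 100 mm high, foot 99 mm across, about 0.8 kg, standing on the worktop. Origin: centre of the underside; z up.
- bowl_rim (a point): Centre of the bowl's mouth, at the height of its rim, 100 mm above the worktop.
- grater: Loose flat hand grater in the other compartment, handle up, leaning back about 10 degrees: steel blade 60 mm wide, 105 mm high, 3 mm thick, the same 118 x 18 x 10 mm black handle above it; its top is about 230 mm above the worktop. z points along the handle; the foot of the blade is 25 mm from the origin along +x.
- jar0: Loose glass jar with a black lid, 60 mm across and 85 mm high, on the worktop. Origin: centre of the underside.
- jar1: A second jar just like jar0.
- spatula: Loose spatula with a wooden handle lying on the worktop near the robot, 260 mm long along its x, handle to -x. Origin: the middle of its length, on the worktop.
There are look-alikes about, which are no part of the job. There is more than one size of the grater; the one meant has the size given above.

How it is judged:
On the way:
1. the sieve is held and drawn up out of the caddy, its handle still up (within about 40 degrees), its lowest point above the caddy's rim (height (world z) of sieve above 0.162 m and contact force between the fingers and sieve above 1 N and angle between sieve's own x axis and vertical above 2.44 rad and contact force between sieve and caddy below 0.3 N), for 0.1 s.
At the end, for the whole second after the job is handed in: Gripped by the handle (within 60 mm of its middle), touching nothing else, the sieve is still, mouth up, level within 15 degrees, centred over the bowl within 40 mm, rim 50 to 170 mm above the bowl's; bowl moved under 20 mm, grater, jars, spatula under 30 mm (horizontal distance between sieve and bowl_rim below 0.04 m and z of sieve in the frame of bowl_rim between 0.05 and 0.17 m and angle between sieve's own z axis and vertical below 0.26 rad and contact force between the fingers and sieve above 1 N and distance between the grasp point and sieve_grip below 0.06 m and linear speed of sieve below 0.03 m/s and contact force between sieve and bowl below 0.2 N and contact force between sieve and caddy below 0.2 N and contact force between sieve and grater below 0.2 N and distance of bowl from where it was at the start of the episode below 0.02 m and angle between bowl's own z axis and vertical below 0.1 rad and distance of each of grater, jar0, jar1, spatula from where it was at the start of the episode below 0.03 m); the arm keeps its last pose, push and grip.
It fails at once if the bowl is shifted by more than 20 mm (distance of bowl from where it was at the start of the episode above 0.02 m).
It fails at once if the grater is shifted by more than 30 mm (distance of grater from where it was at the start of the episode above 0.03 m).
It fails at once if a jar is shifted by more than 30 mm (distance of jar0 from where it was at the start of the episode above 0.03 m).
It fails at once if a jar is shifted by more than 30 mm (distance of jar1 from where it was at the start of the episode above 0.03 m).
It fails at once if the spatula is shifted by more than 30 mm (distance of spatula from where it was at the start of the episode above 0.03 m).
It also fails if it takes over 48 s, if anything falls off the work surface, if the arm or the gripper's body presses on something with over 40 N, if the wrist force passes 120 N, or if a joint passes its speed limit or range.

ROBOT

A 6-joint arm with a two-finger parallel gripper is mounted at the origin on the work surface. World frame = base frame: x ahead of the robot, y to its left, z up, the work surface at z = 0. Lengths are in m, angles in rad, forces in N, time in s.
With the tool pointing down it reaches from about 0.375 to 0.9 m from the base axis. Payload 3.1 kg.
Tool frame: the origin (TCP) lies midway between the tips of the shut fingers; the grasp point (between the pads) lies 19 mm behind it; z points along the fingers, y is the line along which they close (so a half turn about z gives the same grasp; the last joint's range is limited). The gripper opens to 87 mm and grips with 3 to 60 N. Pads are 19 mm wide; open, the fingers measure 117 mm over their backs; the gripper's body (75 mm by 190 mm) begins 51 mm behind the grasp point.
Start: joints at [0.997, 0.527, 1.433, -0, 1.181, -0.178], TCP at [0.241, 0.577, 0.185] pointing down, gripper open.
Joint ranges: [-3.08, 3.08], [-0.75, 2.2], [0.22, 2.44], [-1.43, 4.57], [0, 2.65], [-2.85, 2.85]. Speed limits (rad/s): [2.79, 2.79, 3.14, 3.14, 3.14, 3.14].

INTERFACE

Orientations are given as [roll, pitch, yaw] about the fixed x, y, z axes, in that order (R = Rz(yaw) Ry(pitch) Rx(roll)).
In Python, from plant import arm, eyes gives the robot as it stands.
- The arm moves only by the shell command python3 -m inch 'ROWS'. ROWS is JSON, a list of rows, each an object of numbers: "tx", "ty", "tz": the shift along the tool's x, y, z each as a share of 1 m, from -1 to 1; "rx", "ry", "rz": the turn, a rotation vector about the tool's x, y, z each as a share of 60 degrees, from -1 to 1; "hand": the closure, from -1 (fully open) to 1 (shut). In form: [{"tx": .., "ty": .., "tz": .., "rx": .., "ry": .., "rz": .., "hand": ..}, ...]. A call has 1 to 8 rows; each row is the pose to reach, as a shift and turn from the pose commanded when the call began, along the tool's axes at that moment; what a row does not reach only later rows make up. A row lasts 1/10 s, in which the tool goes at most 50 mm and 8.59 degrees, less where a joint would pass 70% of its speed; a pose out of reach is approached as far as the arm can. A call with a number of a shift or a turn outside -1 to 1 is refused whole. A call with a gripper value outside its range is refused whole. The fingers move at their own pace and stop on an object; the grip force is fixed at half the most. Time passes only in rows, so rows that repeat a pose let the fingers close. It gives the time, the measured TCP pose, the force, the opening and the grip force at its end, in the units of the state.
- arm.observe(): the state, without advancing time (a new reading comes with each control period).
- eyes.snapshot(name): name is "scene" or "top" or "wrist"; returns (picture, depth): 480x640x3 uint8, red, green, blue; 480x640 float32, m along the optical axis (not along the pixel's ray), 0 where there is no reading.
- eyes.camera_info(name): a dict with "fov_y" (degrees; the focal length in pixels is half the picture's height over the tangent of half this angle, whatever the lens; pixels are square), "cx", "cy" (the principal point, pixels), "rvec" (rotation vector, rad) and "tvec" (3), from world to camera coordinates, as OpenCV has them. Camera axes: x right, y down, z forward; pixel columns grow to the right and rows downward; lengths in m; the calibration is good to about 2 mm. A picture is of the moment at which its call begins: read the wrist's pose just before it. camera_info takes no time and is no camera call; for the wrist camera it gives the pose at the moment of the call.
- arm.finish_job(): hands the job in; it is judged then, once.
Trained networks look in the newest picture that a camera, given by its name, has taken for a name from the list of things; names that differ only in an ending like _2 or _b are one class to them, and where a whole thing is asked for, a point or a joint stands for the part that bears it (a point fixed in the world has none). Each returns a list of dicts, best first, with "score" (0 to 1); they miss things now and then, are a little off and sometimes report something else, mostly with a low value. They report only what shows in the picture. A call takes as long as a camera call. They do not tell look-alikes from the thing itself.
- eyes.trace(camera, label): "region" (480x640 bool, what is visible of it) and "bbox" ([left, top, right, bottom] in pixels, round what is visible of it).
The state is a dict: "t": time; "q": joint angles; "dq": joint speeds; "joint_torque": joint torques, N m; "tool_pos": TCP position; "ee_rot": TCP orientation; "ft_force": force on the tool from outside, world axes, zero at the start; "ft_torque": the same for the moment, N m; "gripper_width": finger opening in m; "grip_force": force on a finger pad.
Only numpy, scipy, OpenCV 4.12 (cv2) and the standard library are available. Lean on these libraries where they do the work, as an engineer would, in place of code of your own. Each camera call takes 0.05 s, during which the arm holds its last target. There are 200 camera calls.

## Working session

There is one attempt and no reset: what is moved stays moved. The work goes in short steps, Python scripts to look and compute and a shell command to move; the robot and the scene stay as the last step left them, time stands still between calls to the robot, and variables do not carry over. Pictures are saved under pics/ and viewed, at most 13 in all, crops included, and the job is handed in when it is done.

```bash
mkdir -p pics; ls
cat > h.py <<'E'
import numpy as np,cv2
from plant import arm,eyes
from scipy.spatial.transform import Rotation as R
def cloud(n,depth,info=None):
    i=info or eyes.camera_info(n); f=240/np.tan(np.radians(i["fov_y"])/2)
    v,u=np.mgrid[:480,:640]; c=np.stack([(u-i["cx"])/f*depth,(v-i["cy"])/f*depth,depth],-1)
    return (c-np.ravel(i["tvec"]))@R.from_rotvec(np.ravel(i["rvec"])).as_matrix()
def shot(n,name=None):
    i=eyes.camera_info(n);p,d=eyes.snapshot(n)
    if name: cv2.imwrite("pics/"+name,p[...,::-1])
    return p,d,cloud(n,d,i)
E
python3 - <<'E'
from h import *
for n in("scene","top"):
    p,d,P=shot(n,n+"0.png")
    for l in("sieve","sieve_grip","caddy","bowl","grater","jar0","spatula"):
        for r in eyes.trace(n,l)[:4]:
            m=r["region"]&(d>0); q=P[m]
            if len(q): print(n,l,round(r["score"],2),np.round(r["bbox"]),m.sum(),np.round(np.percentile(q,[2,50,98],axis=0),3).tolist())
print(arm.observe())
E
```

```text
pics
scene sieve 0.84 [394. 173. 423. 241.] 565 [[0.528, 0.19, 0.07], [0.544, 0.229, 0.112], [0.561, 0.263, 0.262]]
scene sieve_grip 0.82 [390. 175. 422. 242.] 587 [[0.453, 0.188, 0.005], [0.544, 0.229, 0.112], [0.562, 0.391, 0.261]]
scene caddy 0.72 [361. 202. 428. 297.] 2381 [[0.495, 0.049, 0.004], [0.558, 0.151, 0.06], [0.618, 0.303, 0.101]]
scene bowl 0.64 [248. 280. 341. 365.] 6607 [[0.46, -0.27, 0.006], [0.537, -0.159, 0.042], [0.654, -0.077, 0.103]]
scene bowl 0.36 [362. 198. 427. 297.] 2434 [[0.494, 0.049, 0.004], [0.559, 0.15, 0.06], [0.618, 0.304, 0.102]]
scene grater 0.57 [313. 156. 359. 176.] 284 [[0.122, 0.292, 0.0], [0.169, 0.324, 0.006], [0.268, 0.344, 0.013]]
scene grater 0.48 [395. 225. 417. 255.] 138 [[0.603, 0.117, 0.119], [0.615, 0.122, 0.177], [0.626, 0.132, 0.233]]
scene jar0 0.96 [373. 324. 400. 363.] 848 [[0.697, -0.073, 0.005], [0.731, -0.057, 0.076], [0.755, -0.021, 0.09]]
scene jar0 0.62 [405. 301. 435. 340.] 833 [[0.718, 0.021, 0.005], [0.746, 0.035, 0.069], [0.769, 0.083, 0.09]]
scene spatula 0.85 [257. 219. 341. 262.] 924 [[0.221, -0.034, 0.001], [0.294,
[... 1152 characters left out ...]
.023]]
{'t': 0.8, 'q': array([ 9.96499152e-01,  5.27463489e-01,  1.43268710e+00, -1.22492455e-05,
        1.18139478e+00, -1.78507385e-01]), 'dq': array([-9.93975755e-04,  4.95675202e-05,  1.59220231e-03,  5.45991001e-04,
        5.06353557e-05,  1.58380966e-03]), 'joint_torque': array([-1.54110719e-03, -4.39944792e+01, -1.76973760e+01,  6.31868653e-02,
        5.03207103e-02,  6.71290053e-06]), 'tool_pos': array([0.24093526, 0.57668133, 0.18457497]), 'ee_rot': array([3.14154813e+00, 1.95494266e-05, 2.74580751e+00]), 'ft_force': array([-0.23908059,  0.02285802,  0.35524467]), 'ft_torque': array([ 0.01885468, -0.0342746 , -0.02266661]), 'grip_force': 0.0, 'gripper_width': 0.08722942419210734}
```

Run:
```python
import cv2,numpy as np
a=cv2.imread("pics/scene0.png")[130:390,230:460];b=cv2.imread("pics/top0.png")[110:380,180:440]
f=lambda x:cv2.resize(x,(400,460),interpolation=3)
cv2.imwrite("pics/c0.png",np.hstack([f(a),f(b)]))
from h import *
# handle geometry
for n in("scene","top"):
    p,d,P=shot(n); m=eyes.trace(n,"sieve")[0]["region"]&(d>0); q=P[m]
    h=q[q[:,2]>0.15]; c=h.mean(0);u,s,v=np.linalg.svd(h-c); print(n,len(h),c.round(4),v.round(3),s)
    for z in np.arange(.15,.27,.02):
        k=h[abs(h[:,2]-z)<.01]; 
        if len(k):print(round(z,2),k.mean(0).round(4),k.min(0).round(3),k.max(0).round(3))
    m=eyes.trace(n,"bowl")[0]["region"]&(d>0);q=P[m];k=q[q[:,2]>.093]
    A=np.c_[2*k[:,:2],np.ones(len(k))];s=np.linalg.lstsq(A,(k[:,:2]**2).sum(1),rcond=None)[0];print("bowl",s[:2],np.sqrt(s[2]+s[:2]@s[:2]))
    m=eyes.trace(n,"caddy")[0]["region"]&(d>0);q=P[m];k=q[(q[:,2]>.088)&(q[:,2]<.1)]
    print(cv2.minAreaRect((k[:,:2]*1000).astype(np.float32)))
    # rim: points in the sieve above caddy top in front
```

```text
scene 123 [0.542  0.2318 0.2114] [[ 0.083  0.048  0.995]
 [-0.163  0.986 -0.034]
 [ 0.983  0.16  -0.09 ]] [0.40148584 0.03118649 0.02725824]
0.15 [0.5375 0.2302 0.1559] [0.534 0.226 0.151] [0.54  0.236 0.16 ]
0.17 [0.5383 0.2303 0.1705] [0.534 0.227 0.161] [0.543 0.236 0.179]
0.19 [0.5403 0.2307 0.1905] [0.535 0.227 0.18 ] [0.544 0.238 0.199]
0.21 [0.5422 0.2306 0.2107] [0.536 0.228 0.201] [0.548 0.233 0.22 ]
0.23 [0.5441 0.232  0.23  ] [0.541 0.23  0.223] [0.546 0.234 0.237]
0.25 [0.546  0.2321 0.2519] [0.542 0.229 0.24 ] [0.549 0.236 0.259]
0.27 [0.5449 0.2379 0.2623] [0.54 0.23 0.26] [0.55  0.244 0.265]
bowl [ 0.56061857 -0.17700967] 0.10536315872637773
((554.0980224609375, 178.85784912109375), (70.5283432006836, 260.1398620605469), 15.939966201782227)
top 147 [0.5376 0.2377 0.2147] [[-0.104 -0.034 -0.994]
 [-0.452  0.892  0.016]
 [-0.886 -0.451  0.108]] [0.44029163 0.06362892 0.02536426]
0.15 [0.5319 0.2366 0.1541] [0.528 0.229 0.151] [0.541 0.246 0.158]
0.17 [0.5333 0.236  0.1698] [0.53 0.23 0.16] [0.54  0.245 0.178]
0.19 [0.5346 0.2366 0.1905] [0.531 0.229 0.181] [0.543 0.245 0.2  ]
0.21 [0.5365 0.2379 0.2099] [0.533 0.231 0.202] [0.543 0.246 0.22 ]
0.23 [0.5388 0.2371 0.2308] [0.535 0.23  0.221] [0.545 0.245 0.24 ]
0.25 [0.5417 0.2388 0.2522] [0.536 0.232 0.243] [0.55  0.247 0.26 ]
0.27 [0.5433 0.241  0.2628] [0.537 0.235 0.26 ] [0.549 0.247 0.266]
bowl [ 0.56043388 -0.17409291] 0.10544278116270203
((555.078857421875, 180.0370330810547), (70.86796569824219, 256.68609619140625), 15.82686710357666)
```

View pics/c0.png

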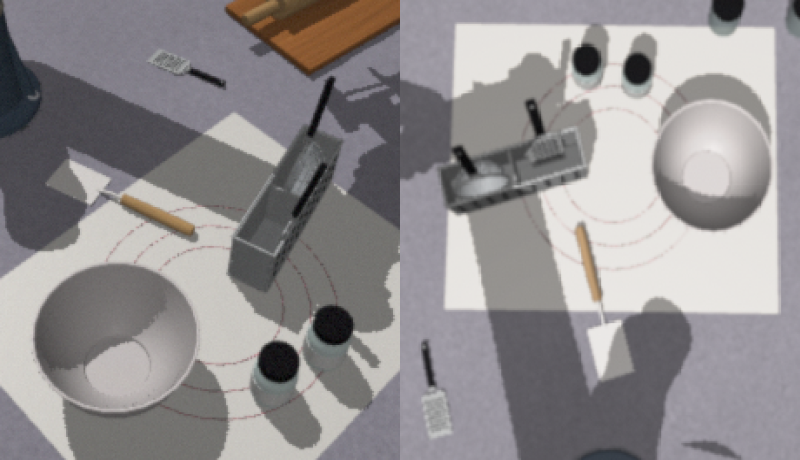

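The picture shows the caddy at left with the sieve in its left (+y) compartment and the grater in the right one. The bowl is to the right, the jars are behind, the spatula is in front, and a small look-alike grater lies on the worktop. I'll move to a vantage point for the wrist camera, which also gives me data to fit the arm's kinematics.

```bash
o(){ python3 -c "
from h import *
s=arm.observe();print(s['t'],s['q'].round(5).tolist(),s['tool_pos'].round(5).tolist(),s['ee_rot'].round(5).tolist())" | tee -a log.txt; }; o
python3 -m inch '[{"tz":-0.2,"rz":-0.3},{"tz":-0.2,"rz":-0.3},{"tz":-0.2,"rz":-0.3},{"tz":-0.2,"rz":-0.3},{"tz":-0.2,"rz":-0.3},{"tz":-0.2,"rz":-0.3}]'; o
python3 -m inch '[{"tx":-0.2,"ty":-0.32,"rz":-0.35},{"tx":-0.2,"ty":-0.32,"rz":-0.35},{"tx":-0.2,"ty":-0.32,"rz":-0.35},{"tx":-0.2,"ty":-0.32,"rz":-0.35},{"tx":-0.2,"ty":-0.32,"rz":-0.35},{"tx":-0.2,"ty":-0.32,"rz":-0.35},{"tx":-0.2,"ty":-0.32,"rz":-0.35},{"tx":-0.2,"ty":-0.32,"rz":-0.35}]';o
```

```text
1.2 [0.99651, 0.52746, 1.4327, 2e-05, 1.18138, -0.17852] [0.24092, 0.57669, 0.18457] [3.14154, -0.0, 2.74583]
1.2 [0.99651, 0.52746, 1.4327, 2e-05, 1.18138, -0.17852] [0.24092, 0.57669, 0.18457] [3.14154, -0.0, 2.74583]
1.2 [0.99651, 0.52746, 1.4327, 2e-05, 1.18138, -0.17852] [0.24092, 0.57669, 0.18457] [3.14154, -0.0, 2.74583]invalid input at $[0]: expected keys tx, ty, tz, rx, ry, rz, hand
invalid input at $[0]: expected keys tx, ty, tz, rx, ry, rz, hand
```

```bash
cat > o.sh <<'E'
python3 -c "
from h import *
s=arm.observe();print(s['t'],s['q'].round(5).tolist(),s['tool_pos'].round(5).tolist(),s['ee_rot'].round(5).tolist())" | tee -a log.txt
E
python3 -m inch '[{"tx":0,"ty":0,"tz":-0.2,"rx":0,"ry":0,"rz":-0.3,"hand":-1},{"tx":0,"ty":0,"tz":-0.2,"rx":0,"ry":0,"rz":-0.3,"hand":-1},{"tx":0,"ty":0,"tz":-0.2,"rx":0,"ry":0,"rz":-0.3,"hand":-1},{"tx":0,"ty":0,"tz":-0.2,"rx":0,"ry":0,"rz":-0.3,"hand":-1},{"tx":0,"ty":0,"tz":-0.2,"rx":0,"ry":0,"rz":-0.3,"hand":-1}]'; sh o.sh
python3 -m inch '[{"tx":-0.2,"ty":-0.32,"tz":0,"rx":0,"ry":0,"rz":-0.35,"hand":-1},{"tx":-0.2,"ty":-0.32,"tz":0,"rx":0,"ry":0,"rz":-0.35,"hand":-1},{"tx":-0.2,"ty":-0.32,"tz":0,"rx":0,"ry":0,"rz":-0.35,"hand":-1},{"tx":-0.2,"ty":-0.32,"tz":0,"rx":0,"ry":0,"rz":-0.35,"hand":-1},{"tx":-0.2,"ty":-0.32,"tz":0,"rx":0,"ry":0,"rz":-0.35,"hand":-1},{"tx":-0.2,"ty":-0.32,"tz":0,"rx":0,"ry":0,"rz":-0.35,"hand":-1},{"tx":-0.2,"ty":-0.32,"tz":0,"rx":0,"ry":0,"rz":-0.35,"hand":-1},{"tx":-0.2,"ty":-0.32,"tz":0,"rx":0,"ry":0,"rz":-0.35,"hand":-1}]';sh o.sh
python3 - <<'E'
from h import *
p,d,P=shot("wrist","w1.png")
E
```

```text
t: 1.7
tool_pos: [0.243, 0.5801, 0.3941]
ee_rot: [3.126, 0.008, 3.06]
ft_force: [0.2, 1.0, 1.2]
gripper_width: 0.087
grip_force: 0.0
1.7 [0.99668, 0.37195, 1.12409, 0.00011, 1.62749, -0.49263] [0.24296, 0.58008, 0.39406] [3.12563, 0.00845, 3.06004]
t: 2.5
tool_pos: [0.4151, 0.2385, 0.3842]
ee_rot: [-3.141, -0.0, -2.859]
ft_force: [0.8, -0.0, 1.0]
gripper_width: 0.0869
grip_force: 0.0
2.5 [0.28821, 0.13442, 1.47522, -0.00101, 1.53204, -1.56489] [0.41509, 0.23847, 0.38421] [-3.14059, -8e-05, -2.85925]
```

View pics/w1.png

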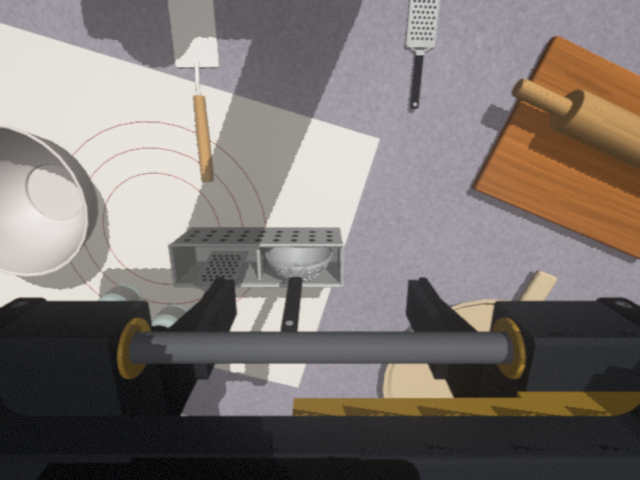

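The wrist picture shows the caddy at pixels (170–342, 228–288), with the sieve's basket on its right, mouth to the front (up in the image), and its handle ending at (290, 325). I'll gather a few tilted poses to fit the kinematics.

```bash
python3 -m inch '[{"tx":0,"ty":0,"tz":-0.03,"rx":0.4,"ry":0,"rz":0,"hand":-1},{"tx":0,"ty":0,"tz":-0.03,"rx":0.4,"ry":0,"rz":0,"hand":-1},{"tx":0,"ty":0,"tz":-0.03,"rx":0.4,"ry":0,"rz":0,"hand":-1},{"tx":0,"ty":0,"tz":-0.03,"rx":0.4,"ry":0,"rz":0,"hand":-1},{"tx":0,"ty":0,"tz":-0.03,"rx":0.4,"ry":0,"rz":0,"hand":-1}]'; sh o.sh
python3 -m inch '[{"tx":0,"ty":0,"tz":0,"rx":-0.4,"ry":-0.5,"rz":0.2,"hand":-1},{"tx":0,"ty":0,"tz":0,"rx":-0.4,"ry":-0.5,"rz":0.2,"hand":-1},{"tx":0,"ty":0,"tz":0,"rx":-0.4,"ry":-0.5,"rz":0.2,"hand":-1}]'; sh o.sh
python3 -m inch '[{"tx":0,"ty":0,"tz":0,"rx":-0.2,"ry":-0.3,"rz":0,"hand":-1},{"tx":0,"ty":0,"tz":0,"rx":-0.2,"ry":-0.3,"rz":0,"hand":-1},{"tx":0,"ty":0,"tz":0,"rx":-0.2,"ry":-0.3,"rz":0,"hand":-1}]'; sh o.sh
cat > fk.py <<'E'
import numpy as np,re,json
from scipy.spatial.transform import Rotation as R
from scipy.optimize import least_squares
ax=lambda a,t:R.from_euler(a,t).as_matrix()
def fk(q,k):
    M=ax('z',q[0]); p=M@[k[0],k[1],k[2]]
    M=M@ax('y',q[1]); p=p+M@[0,0,k[3]]
    M=M@ax('y',q[2]); p=p+M@[k[4],0,0]
    M=M@ax('x' if FX else 'z',SG*q[3]); p=p+M@[0,k[9],k[5]]
    M=M@ax('y',q[4]); p=p+M@[k[6],k[7],k[8]]
    M=M@ax('z',S6*q[5])@ax('z',k[10])
    return M,p
FX=0;SG=1;S6=1
def data():
    D=[]
    for l in open('log.txt'):
        t,r=l.split(' ',1); D.append([np.array(json.loads(x)) for x in re.findall(r'\[.*?\]',r)])
    return D
def res(k,D):
    o=[]
    for q,p,e in D:
        M,pp=fk(q,k); o+=list(pp-p)+list(.3*(R.from_matrix(M.T@ax('x',e[0])if 0 else M)*R.from_euler('xyz',e).inv()).as_rotvec())
    return np.array(o)
E
python3 - <<'E'
import fk; from fk import *
D=data()[3:];D=D[:]
print(len(D))
best=None
for sg in(1,-1):
  for s6 in(1,-1):
    fk.SG=sg;fk.S6=s6
    for k10 in(0,1.57,3.14,-1.57):
      s=least_squares(res,[0,.1,.3,.35,0,.35,0,0,.2,0,k10],args=(D,));
      if best is None or s.cost<best[0]: best=(s.cost,sg,s6,s.x)
print(best[0],best[1:3],best[3].round(4)); fk.SG,fk.S6=best[1:3]
print(abs(res(best[3],D)).reshape(-1,6).round(4))
json.dump([best[1],best[2],best[3].tolist()],open('k.json','w'))
E
```

```text
t: 3.05
tool_pos: [0.4136, 0.242, 0.4137]
ee_rot: [-2.724, -0.002, -2.855]
ft_force: [0.3, -0.2, -0.9]
gripper_width: 0.0869
grip_force: 0.0
3.05 [0.57638, 0.22151, 1.3649, -0.40144, 1.67409, -1.29948] [0.41365, 0.24205, 0.41375] [-2.72352, -0.00169, -2.85476]
t: 3.35
tool_pos: [0.4152, 0.2411, 0.416]
ee_rot: [-3.005, 0.366, -2.896]
ft_force: [0.1, -0.5, -0.5]
gripper_width: 0.0871
grip_force: 0.0
3.35 [0.43895, -0.03322, 1.64009, -0.21732, 1.20798, -1.30793] [0.41521, 0.24108, 0.41598] [-3.00534, 0.36599, -2.89646]
t: 3.65
tool_pos: [0.4123, 0.2392, 0.4145]
ee_rot: [3.076, 0.676, -2.883]
ft_force: [-0.3, -0.4, -0.4]
gripper_width: 0.0871
grip_force: 0.0
3.65 [0.22796, -0.22459, 1.92999, 0.12168, 0.76525, -1.6826] [0.41227, 0.23924, 0.41453] [3.07646, 0.67642, -2.88317]
5
5.151636856833422e-11 (1, 1) [-0.      0.111   0.274   0.588   0.1139  0.3917  0.     -1.8846  0.3435
  1.8846  1.5708]
[[0. 0. 0. 0. 0. 0.]
 [0. 0. 0. 0. 0. 0.]
 [0. 0. 0. 0. 0. 0.]
 [0. 0. 0. 0. 0. 0.]
 [0. 0. 0. 0. 0. 0.]]
```

Run:
```python
from h import *
p,d,P=shot("wrist","w2.png")
for l in ("sieve","grater"):
  for r in eyes.trace("wrist",l)[:2]:
    m=r["region"]&(d>0);q=P[m];print(l,r["score"],r["bbox"],m.sum())
    h=q[(q[:,2]>.13)&(np.linalg.norm(q[:,:2]-([.54,.238] if l=="sieve" else [.605,.13]),axis=1)<.06)]
    if len(h)<20: continue
    c=h.mean(0);u,s,v=np.linalg.svd(h-c);print(len(h),c.round(4),v.round(3).tolist())
    for z in np.arange(.14,.27,.02):
        k=h[abs(h[:,2]-z)<.01]
        if len(k)>5:print(round(z,2),np.median(k,0).round(4),np.percentile(k,3,0).round(4),np.percentile(k,97,0).round(4))
    if l=="sieve":
        k=q[(q[:,2]<.13)]; print("low",np.percentile(k,[2,50,98],axis=0).round(3).tolist())
```

```text
sieve 0.59 [245.1, 89.4, 317.5, 208.1] 3081
1201 [0.5356 0.2369 0.2077] [[0.09, 0.029, 0.996], [0.257, -0.966, 0.006], [-0.962, -0.255, 0.094]]
0.14 [0.5305 0.2345 0.1425] [0.5279 0.2271 0.1308] [0.5351 0.2433 0.1499]
0.16 [0.531  0.2349 0.1597] [0.5281 0.2274 0.1511] [0.5351 0.2431 0.1692]
0.18 [0.5327 0.2363 0.1801] [0.5301 0.2291 0.1709] [0.5356 0.2437 0.1894]
0.2 [0.5346 0.2371 0.2006] [0.532  0.2297 0.191 ] [0.5374 0.2459 0.2096]
0.22 [0.5364 0.2371 0.2202] [0.5338 0.2292 0.2112] [0.541  0.2461 0.2294]
0.24 [0.5381 0.2378 0.24  ] [0.5356 0.2296 0.2302] [0.5423 0.2465 0.2495]
0.26 [0.5401 0.2384 0.2581] [0.5374 0.231  0.2507] [0.5471 0.2466 0.2628]
low [[0.518, 0.191, 0.037], [0.552, 0.239, 0.063], [0.567, 0.279, 0.123]]
grater 0.87 [173.6, 87.8, 223.5, 209.1] 3116
967 [0.6103 0.129  0.1841] [[0.178, 0.054, 0.983], [-0.166, 0.986, -0.025], [0.97, 0.159, -0.184]]
0.14 [0.6024 0.1268 0.1405] [0.599  0.1182 0.1312] [0.6065 0.1351 0.1495]
0.16 [0.6059 0.1278 0.16  ] [0.6028 0.1196 0.1513] [0.6091 0.1362 0.1693]
0.18 [0.6094 0.1284 0.1797] [0.6065 0.1202 0.1705] [0.6126 0.1363 0.189 ]
0.2 [0.6129 0.1298 0.2   ] [0.6098 0.1217 0.1905] [0.6163 0.1381 0.2093]
0.22 [0.6166 0.1312 0.2204] [0.6135 0.1226 0.2105] [0.6198 0.139  0.2294]
0.24 [0.6204 0.1312 0.2315] [0.617  0.1246 0.2303] [0.6239 0.1379 0.2329]
```

View pics/w2.png

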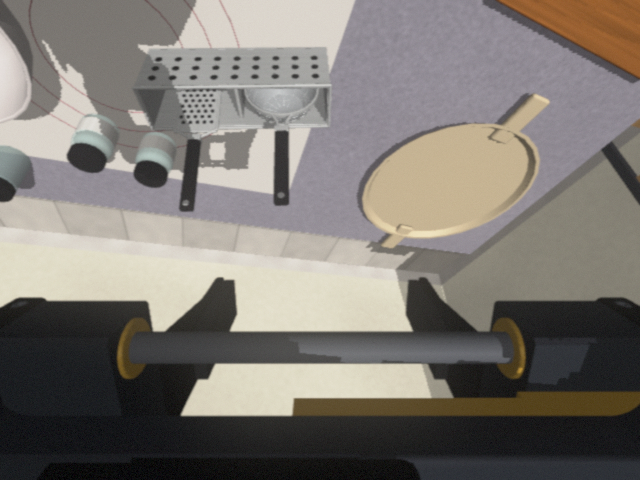

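Picture: the sieve's handle is a clean bar from (281, 125) to (281, 203), and the grater's runs from (195, 140) to (187, 208). The fitted arm model is exact, so next I'll search grasp tilts and final headings for feasible paths.

```bash
cat > plan.py <<'E'
import fk; from fk import *
from scipy.spatial.transform import Slerp
fk.SG,fk.S6,K=json.load(open('k.json'))
lo=np.array([-3.08,-.75,.22,-1.43,0,-2.85]);hi=np.array([3.08,2.2,2.44,4.57,2.65,2.85])
def ik(M,p,q0):
    f=lambda q:np.r_[(lambda a:np.r_[(a[1]-p)*3,R.from_matrix(a[0].T@M).as_rotvec()])(fk.fk(q,K))]
    s=least_squares(f,np.clip(q0,lo+.01,hi-.01),bounds=(lo,hi),xtol=1e-10); return s.x,np.abs(s.fun).max()
XS=np.array([-.09,-.029,-.996]);XS/=np.linalg.norm(XS)
ZS=np.array([-.962,-.262,.094]);ZS-=XS*(ZS@XS);ZS/=np.linalg.norm(ZS)
S0=np.c_[XS,np.cross(ZS,XS),ZS]; G0=np.array([.540,.2384,.2045]); O0=G0-S0@[-.135,0,-.003]
def T(th,sg,s):  # tool in sieve frame; s: grasp shift toward handle end
    z=np.array([np.cos(th),0,-np.sin(th)]); y=np.array([0,sg,0.]); M=np.c_[np.cross(y,z),y,z]
    return M,np.array([-.135-s,0,-.003])+.019*z
def tool(S,O,th,sg,s):
    M,p=T(th,sg,s); return S@M,O+S@p
def final(h):
    x=np.array([np.cos(h),np.sin(h),0]);z=np.array([0,0,1.]);return np.c_[x,np.cross(z,x),z]
E
cat > search.py <<'E'
from plan import *
qc=np.array([.228,-.22,1.93,.12,.765,-1.68]);OF=np.array([.5605,-.1755,.21])
for sg in(1,-1):
  for th in np.radians([25,35,45,55]):
    q=qc.copy(); q[5]=-1.68 if sg==-1 else 1.45
    # tool y=+y_s?; try both seeds
    best=None
    for s6 in(-1.6,1.5):
        q[5]=s6; a,e=ik(*tool(S0,O0,th,sg,.012),q)
        if best is None or e<best[1]: best=(a,e)
    a,e=best; print("TH",sg,np.degrees(th).round(),"grip",a.round(2),round(e,4))
    if e>1e-3: continue
    al,e=ik(*tool(S0,O0+[0,0,.15],th,sg,.012),a)
    if e>1e-3: print(" lift bad"); continue
    for hd in range(120,340,15):
        S1=final(np.radians(hd)); sl=Slerp([0,1],R.from_matrix([S0,S1])); q=al; ok=True;st=0;mm=9
        Ga=O0+[0,0,.15]+S0@[-.135,0,-.003];Gb=OF+[0,0,.1]+S1@[-.135,0,-.003]
        for t in np.linspace(0,1,25)[1:]:
            S=sl(t).as_matrix(); O=Ga+(Gb-Ga)*t-S@[-.135,0,-.003]
            qn,e=ik(*tool(S,O,th,sg,.012),q); st=max(st,abs(qn-q).max()); mm=min(mm,np.min([qn-lo,hi-qn])); q=qn
            if e>1e-3: ok=False;break
        if not ok: continue
        qf,e=ik(*tool(S1,OF,th,sg,.012),q)
        if e<1e-3: print("  hd",hd,"step",round(st,2),"marg",round(mm,2),qf.round(2))
E
time python3 search.py
```

```text
Traceback (most recent call last):
  File "search.py", line 9, in <module>
    q[5]=s6; a,e=ik(*tool(S0,O0,th,sg,.012),q)
                 ~~^^^^^^^^^^^^^^^^^^^^^^^^^^^
  File "plan.py", line 7, in ik
    s=least_squares(f,np.clip(q0,lo+.01,hi-.01),bounds=(lo,hi),xtol=1e-10); return s.x,np.abs(s.fun).max()
  File "plan.py", line 6, in <lambda>
    f=lambda q:np.r_[(lambda a:np.r_[(a[1]-p)*3,R.from_matrix(a[0].T@M).as_rotvec()])(fk.fk(q,K))]
                                                                                      ^^^^^
AttributeError: 'function' object has no attribute 'fk'

real	0m1.397s
user	0m1.873s
sys	0m0.135s
```

```bash
sed -i 's/^import fk; from fk import \*/from fk import *\nimport fk as F/; s/^fk.SG,fk.S6,K/F.SG,F.S6,K/; s/fk\.fk(q,K)/F.fk(q,K)/' plan.py; time timeout 500 python3 search.py
```

```text
TH 1 25.0 grip [0.22 0.35 1.78 0.02 0.67 1.51] 0.0
  hd 210 step 0.11 marg 0.1 [-0.07  1.22  0.4  -0.83  2.39  0.62]
  hd 225 step 0.08 marg 0.41 [ 0.03  1.09  0.71 -0.83  2.14  0.65]
  hd 240 step 0.07 marg 0.5 [ 0.12  0.97  1.01 -0.88  1.91  0.68]
  hd 255 step 0.07 marg 0.45 [ 0.2   0.86  1.29 -0.95  1.67  0.72]
  hd 270 step 0.06 marg 0.36 [ 0.26  0.77  1.57 -1.08  1.45  0.79]
  hd 285 step 0.07 marg 0.21 [ 0.29  0.68  1.85 -1.29  1.23  0.92]
TH 1 35.0 grip [0.21 0.32 1.93 0.06 0.38 1.47] 0.0
  hd 120 step 0.12 marg 0.05 [-0.73  1.15  0.43  0.42  2.45  2.09]
  hd 210 step 0.09 marg 0.2 [-0.09  1.12  0.52 -0.65  2.26  0.74]
  hd 225 step 0.08 marg 0.49 [ 0.01  1.    0.79 -0.7   2.03  0.7 ]
  hd 240 step 0.08 marg 0.64 [ 0.09  0.89  1.05 -0.76  1.8   0.68]
  hd 255 step 0.08 marg 0.58 [ 0.16  0.78  1.32 -0.84  1.57  0.67]
  hd 270 step 0.07 marg 0.49 [ 0.22  0.68  1.58 -0.97  1.34  0.69]
  hd 285 step 0.07 marg 0.37 [ 0.24  0.58  1.85 -1.16  1.11  0.75]
TH 1 45.0 grip [0.21 0.33 2.07 0.52 0.07 1.  ] 0.0
  hd 120 step 0.11 marg 0.22 [-0.71  1.04  0.57  0.3   2.26  2.01]
  hd 195 ste
[... 1570 characters left out ...]
9]
TH -1 45.0 grip [ 0.21  0.33  2.07  0.52  0.07 -2.14] 0.0
  hd 120 step 0.11 marg 0.22 [-0.71  1.04  0.57  0.3   2.26 -1.13]
  hd 195 step 0.11 marg 0.07 [-0.2   1.11  0.43 -0.43  2.28 -2.21]
  hd 210 step 0.1 marg 0.31 [-0.11  1.01  0.64 -0.51  2.1  -2.32]
  hd 225 step 0.09 marg 0.33 [-0.02  0.92  0.87 -0.57  1.9  -2.41]
  hd 240 step 0.09 marg 0.25 [ 0.05  0.81  1.11 -0.64  1.69 -2.49]
  hd 255 step 0.08 marg 0.18 [ 0.12  0.71  1.35 -0.72  1.47 -2.54]
  hd 270 step 0.08 marg 0.11 [ 0.16  0.6   1.59 -0.83  1.24 -2.58]
  hd 285 step 0.09 marg 0.02 [ 0.16  0.5   1.83 -0.99  1.   -2.59]
TH -1 55.0 grip [0.2  0.38 2.2  2.98 0.31 1.67] 0.0
 lift bad
real	0m45.937s
user	0m46.397s
sys	0m0.153s
```

```bash
cat >> plan.py <<'E'
TH,SGN,SH=np.radians(30),-1,.012
def delta(M,p,cur=None):
    if cur is None:
        from plant import arm
        s=arm.observe(); cur=(R.from_euler('xyz',s['ee_rot']).as_matrix(),s['tool_pos'])
    m,t=cur; d=m.T@(p-t); r=np.degrees(R.from_matrix(m.T@M).as_rotvec())
    print("t",d.round(4),"r",(r/60).round(4),"|r|",np.linalg.norm(r).round(1),"|t|",np.linalg.norm(d).round(3))
E
python3 - <<'E'
from plan import *
M,p=tool(S0,O0,TH,SGN,SH); print(M.round(3),p.round(4)); delta(M,p-.12*M[:,2])
E
```

```text
[[-0.877 -0.263  0.402]
 [-0.241  0.965  0.106]
 [-0.416 -0.004 -0.909]] [0.5487 0.2408 0.1992]
t [ 0.0029 -0.0413  0.1314] r [ 0.0591  0.2322 -0.0024] |r| 14.4 |t| 0.138
```

```bash
python3 -m inch '[{"tx":0.003,"ty":-0.041,"tz":0.131,"rx":0.059,"ry":0.232,"rz":-0.002,"hand":-1},{"tx":0.003,"ty":-0.041,"tz":0.131,"rx":0.059,"ry":0.232,"rz":-0.002,"hand":-1},{"tx":0.003,"ty":-0.041,"tz":0.131,"rx":0.059,"ry":0.232,"rz":-0.002,"hand":-1},{"tx":0.003,"ty":-0.041,"tz":0.131,"rx":0.059,"ry":0.232,"rz":-0.002,"hand":-1},{"tx":0.003,"ty":-0.041,"tz":0.131,"rx":0.059,"ry":0.232,"rz":-0.002,"hand":-1},{"tx":0.003,"ty":-0.041,"tz":0.131,"rx":0.059,"ry":0.232,"rz":-0.002,"hand":-1}]'
python3 - <<'E'
from plan import *
M,p=tool(S0,O0,TH,SGN,SH); delta(M,p)
from h import *
p_,d,P=shot("wrist","w3.png")
r=eyes.trace("wrist","sieve")
m=r[0]["region"]&(d>0);q=P[m];print(r[0]["score"],m.sum())
h=q[(q[:,2]>.13)&(np.linalg.norm(q[:,:2]-[.54,.238],axis=1)<.06)];print(len(h))
if len(h)>20:
    s,t=(R.from_euler('xyz',arm.observe()['ee_rot']).as_matrix(),arm.observe()['tool_pos'])
    L=(h-t)@s; print("in tool frame y:",np.percentile(L[:,1],[3,50,97]).round(4)); 
    k=abs(h[:,2]-.205)<.012; print(h[k].mean(0).round(4))
E
```

```text
t: 4.4
tool_pos: [0.5008, 0.2313, 0.3098]
ee_rot: [-3.137, 0.431, -2.868]
ft_force: [0.9, 0.4, -0.3]
gripper_width: 0.087
grip_force: 0.0
t [ 0.002  -0.0032  0.1208] r [0.002  0.0018 0.0045] |r| 0.3 |t| 0.121
0.67 4872
1934
in tool frame y: [-0.0116 -0.0036  0.0045]
[0.5351 0.2368 0.2052]
```

```bash
python3 -m inch '[{"tx":0.002,"ty":-0.0035,"tz":0.03,"rx":0.002,"ry":0.002,"rz":0.004,"hand":-1},{"tx":0.002,"ty":-0.0035,"tz":0.06,"rx":0.002,"ry":0.002,"rz":0.004,"hand":-1},{"tx":0.002,"ty":-0.0035,"tz":0.09,"rx":0.002,"ry":0.002,"rz":0.004,"hand":-1},{"tx":0.002,"ty":-0.0035,"tz":0.105,"rx":0.002,"ry":0.002,"rz":0.004,"hand":-1},{"tx":0.002,"ty":-0.0035,"tz":0.12,"rx":0.002,"ry":0.002,"rz":0.004,"hand":-1},{"tx":0.002,"ty":-0.0035,"tz":0.121,"rx":0.002,"ry":0.002,"rz":0.004,"hand":-1},{"tx":0.002,"ty":-0.0035,"tz":0.121,"rx":0.002,"ry":0.002,"rz":0.004,"hand":-1}]'
python3 - <<'E'
from plan import *
M,p=tool(S0,O0,TH,SGN,SH); delta(M,p)
E
```

```text
t: 5.2
tool_pos: [0.5483, 0.2403, 0.1986]
ee_rot: [-3.137, 0.428, -2.873]
ft_force: [0.3, -0.0, 0.5]
gripper_width: 0.0864
grip_force: 0.0
t [-0.0007  0.0004 -0.0003] r [ 0.0001 -0.0007  0.0005] |r| 0.1 |t| 0.001
```

Aligned; closing.

```bash
python3 -m inch '[{"tx":0,"ty":0,"tz":0,"rx":0,"ry":0,"rz":0,"hand":1},{"tx":0,"ty":0,"tz":0,"rx":0,"ry":0,"rz":0,"hand":1},{"tx":0,"ty":0,"tz":0,"rx":0,"ry":0,"rz":0,"hand":1},{"tx":0,"ty":0,"tz":0,"rx":0,"ry":0,"rz":0,"hand":1},{"tx":0,"ty":0,"tz":0,"rx":0,"ry":0,"rz":0,"hand":1},{"tx":0,"ty":0,"tz":0,"rx":0,"ry":0,"rz":0,"hand":1},{"tx":0,"ty":0,"tz":0,"rx":0,"ry":0,"rz":0,"hand":1},{"tx":0,"ty":0,"tz":0,"rx":0,"ry":0,"rz":0,"hand":1}]'
cat > wp.py <<'E'
from plan import *
OF=np.array([.5605,-.1755,.205]);S1=final(np.radians(225)); g=np.array([-.135,0,-.003])
def W(t,zoff,zl=.27):   # t: share of turn/travel after lift
    S=Slerp([0,1],R.from_matrix([S0,S1]))(t).as_matrix()
    Ga=O0+[0,0,zl]+S0@g;Gb=OF+[0,0,zoff]+S1@g
    return S,Ga+(Gb-Ga)*t-S@g
E
python3 - <<'E'
from wp import *
M,p=tool(S0,O0,TH,SGN,SH); delta(M,p+[0,0,.1])
q=ik(M,p,[.21,.33,1.85,.04,.5,-1.65])[0];cur=None
for z in(.1,.17,.23,.27):
    q,e=ik(*tool(S0,O0+[0,0,z],TH,SGN,SH),q); print("lift",z,q.round(2),round(e,4))
from h import arm
for t in np.linspace(0,1,9):
    S,O=W(t,.12); m=tool(S,O,TH,SGN,SH); q,e=ik(*m,q)
    pts=np.array([[.052*np.cos(a),.052*np.sin(a),0] for a in np.linspace(0,6.28,24)]+[[.066,0,-.003],[0,0,-.042]])@S.T+O
    b=m[1]-.07*m[0][:,2]; 
    print(round(t,2),q.round(2),round(e,4),"O",O.round(3),"low",pts[pts[:,2].argmin()].round(3),"body",b.round(3))
E
```

```text
t: 6.0
tool_pos: [0.5483, 0.24, 0.1974]
ee_rot: [-3.137, 0.427, -2.873]
ft_force: [0.6, 0.3, -0.3]
gripper_width: 0.0307
grip_force: 0.0
t [-0.0427  0.0002 -0.0924] r [ 0.0001 -0.0022  0.0001] |r| 0.1 |t| 0.102
lift 0.1 [ 0.22  0.2   1.72  0.02  0.8  -1.63] 0.0
lift 0.17 [ 0.22  0.13  1.6   0.02  0.98 -1.63] 0.0
lift 0.23 [ 0.22  0.09  1.49  0.02  1.13 -1.62] 0.0
lift 0.27 [ 0.22  0.08  1.41  0.02  1.23 -1.62] 0.0
0.0 [ 0.22  0.08  1.41  0.02  1.23 -1.62] 0.0 O [0.525 0.234 0.34 ] low [0.522 0.233 0.274] body [0.521 0.233 0.533]
0.12 [ 0.16  0.17  1.3  -0.    1.42 -1.74] 0.0 O [0.519 0.18  0.327] low [0.505 0.173 0.262] body [0.545 0.198 0.516]
0.25 [ 0.12  0.28  1.18 -0.06  1.6  -1.85] 0.0 O [0.515 0.127 0.317] low [0.492 0.112 0.257] body [0.569 0.164 0.498]
0.38 [ 0.09  0.39  1.07 -0.14  1.76 -1.95] 0.0 O [0.513 0.073 0.312] low [0.482 0.052 0.258] body [0.593 0.13  0.477]
0.5 [ 0.07  0.5   0.97 -0.24  1.9  -2.06] 0.0 O [0.514 0.02  0.31 ] low [ 0.476 -0.008  0.264] body [0.616 0.096 0.455]
0.62 [ 0.06  0.62  0.87 -0.36  2.02 -2.18] 0.0 O [ 0.52  -0.032  0.311] low [ 0.477 -0.065  0.274] body [0.638 0.063 0.43 ]
0.75 [ 0.05  0.73  0.79 -0.5   2.11 -2.32] 0.0 O [ 0.529 -0.082  0.315] low [ 0.543 -0.075  0.276] body [0.659 0.029 0.404]
0.88 [ 0.03  0.85  0.72 -0.67  2.18 -2.47] 0.0 O [ 0.543 -0.13   0.32 ] low [ 0.549 -0.126  0.278] body [ 0.678 -0.005  0.376]
1.0 [ 0.02  0.95  0.66 -0.85  2.22 -2.62] 0.0 O [ 0.561 -0.176  0.325] low [ 0.561 -0.176  0.283] body [ 0.696 -0.04   0.347]
```

```bash
python3 -m inch '[{"tx":0,"ty":0,"tz":0,"rx":0,"ry":0,"rz":0,"hand":1},{"tx":0,"ty":0,"tz":0,"rx":0,"ry":0,"rz":0,"hand":1},{"tx":0,"ty":0,"tz":0,"rx":0,"ry":0,"rz":0,"hand":1},{"tx":0,"ty":0,"tz":0,"rx":0,"ry":0,"rz":0,"hand":1},{"tx":0,"ty":0,"tz":0,"rx":0,"ry":0,"rz":0,"hand":1}]'
python3 -m inch '[{"tx":-0.0085,"ty":0,"tz":-0.018,"rx":0,"ry":0,"rz":0,"hand":1},{"tx":-0.017,"ty":0,"tz":-0.036,"rx":0,"ry":0,"rz":0,"hand":1},{"tx":-0.0255,"ty":0,"tz":-0.054,"rx":0,"ry":0,"rz":0,"hand":1},{"tx":-0.034,"ty":0,"tz":-0.073,"rx":0,"ry":0,"rz":0,"hand":1},{"tx":-0.0425,"ty":0,"tz":-0.091,"rx":0,"ry":0,"rz":0,"hand":1},{"tx":-0.051,"ty":0,"tz":-0.109,"rx":0,"ry":0,"rz":0,"hand":1},{"tx":-0.056,"ty":0,"tz":-0.12,"rx":0,"ry":0,"rz":0,"hand":1}]'
python3 - <<'E'
from plan import *
M,p=tool(S0,O0,TH,SGN,SH); delta(M,p+[0,0,.27])
from h import *
p_,d,P=shot("scene","s4.png"); r=eyes.trace("scene","sieve"); 
for x in r[:2]:
    q=P[x["region"]&(d>0)];print(x["score"],np.percentile(q,[2,50,98],axis=0).round(3).tolist())
cv2.imwrite("pics/s4c.png",cv2.resize(p_[100:340,260:500,::-1],(600,600)))
E
```

```text
t: 6.5
tool_pos: [0.5483, 0.24, 0.1974]
ee_rot: [-3.137, 0.427, -2.873]
ft_force: [-0.8, 0.7, -0.1]
gripper_width: 0.0151
grip_force: 30.0
t: 7.2
tool_pos: [0.5495, 0.2409, 0.3313]
ee_rot: [-3.137, 0.428, -2.873]
ft_force: [0.3, 0.0, -1.8]
gripper_width: 0.0153
grip_force: 30.0
t [-0.0565 -0.0006 -0.1258] r [ 0.     -0.0008  0.0002] |r| 0.1 |t| 0.138
0.86 [[0.366, 0.188, 0.013], [0.545, 0.228, 0.239], [0.564, 0.541, 0.395]]
```

View pics/s4c.png

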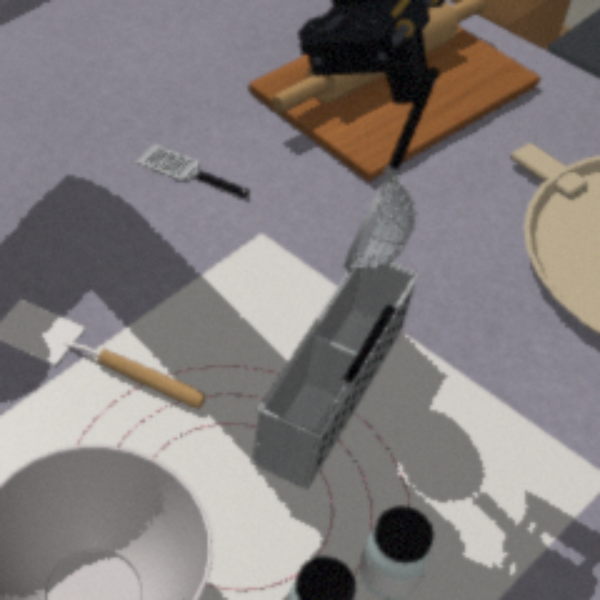

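The picture shows the sieve hanging from the gripper, basket at (385, 220) just above the caddy, and the grater still in place at (370, 345). I'll keep lifting.

```bash
python3 -m inch '[{"tx":-0.01,"ty":0,"tz":-0.022,"rx":0,"ry":0,"rz":0,"hand":1},{"tx":-0.02,"ty":0,"tz":-0.044,"rx":0,"ry":0,"rz":0,"hand":1},{"tx":-0.03,"ty":0,"tz":-0.066,"rx":0,"ry":0,"rz":0,"hand":1},{"tx":-0.04,"ty":0,"tz":-0.088,"rx":0,"ry":0,"rz":0,"hand":1},{"tx":-0.05,"ty":0,"tz":-0.11,"rx":0,"ry":0,"rz":0,"hand":1},{"tx":-0.0565,"ty":0,"tz":-0.126,"rx":0,"ry":0,"rz":0,"hand":1},{"tx":-0.0565,"ty":0,"tz":-0.126,"rx":0,"ry":0,"rz":0,"hand":1}]'
python3 - <<'E'
from wp import *
A=tool(*W(0,.12),TH,SGN,SH)
def rows(ts,cur):
    for t in ts: print(round(t,3),end=" ");delta(*tool(*W(t,.12),TH,SGN,SH),cur)
delta(*A)
print("from start");rows(np.linspace(0,.5,9)[1:],A)
B=tool(*W(.5,.12),TH,SGN,SH);print("from half");rows(np.linspace(.5,1,9)[1:],B)
E
```

```text
t: 8.0
tool_pos: [0.5494, 0.2415, 0.4698]
ee_rot: [-3.137, 0.431, -2.873]
ft_force: [0.6, 0.4, -1.4]
gripper_width: 0.0155
grip_force: 30.0
t [ 0.001  -0.0005  0.0003] r [-0.0001  0.0017  0.0003] |r| 0.1 |t| 0.001
from start
0.062 t [ 0.0032 -0.021   0.01  ] r [ 0.0101  0.0859 -0.0324] |r| 5.5 |t| 0.023
0.125 t [ 0.0065 -0.042   0.0199] r [ 0.0201  0.1718 -0.0648] |r| 11.1 |t| 0.047
0.188 t [ 0.0097 -0.063   0.0297] r [ 0.0302  0.2577 -0.0972] |r| 16.6 |t| 0.07
0.25 t [ 0.0131 -0.0841  0.0395] r [ 0.0402  0.3436 -0.1296] |r| 22.2 |t| 0.094
0.312 t [ 0.0164 -0.1052  0.0492] r [ 0.0503  0.4295 -0.162 ] |r| 27.7 |t| 0.117
0.375 t [ 0.0198 -0.1263  0.0587] r [ 0.0603  0.5154 -0.1944] |r| 33.2 |t| 0.141
0.438 t [ 0.0231 -0.1475  0.0682] r [ 0.0704  0.6013 -0.2268] |r| 38.8 |t| 0.164
0.5 t [ 0.0264 -0.1687  0.0777] r [ 0.0804  0.6872 -0.2592] |r| 44.3 |t| 0.188
from half
0.562 t [ 0.0008 -0.0197  0.0127] r [ 0.0101  0.0859 -0.0324] |r| 5.5 |t| 0.023
0.625 t [ 0.0017 -0.0394  0.0254] r [ 0.0201  0.1718 -0.0648] |r| 11.1 |t| 0.047
0.688 t [ 0.0026 -0.0591  0.0379] r [ 0.0302  0.2577 -0.0972] |r| 16.6 |t| 0.07
0.75 t [ 0.0035 -0.0788  0.0504] r [ 0.0402  0.3436 -0.1296] |r| 22.2 |t| 0.094
0.812 t [ 0.0045 -0.0986  0.0628] r [ 0.0503  0.4295 -0.162 ] |r| 27.7 |t| 0.117
0.875 t [ 0.0054 -0.1185  0.0751] r [ 0.0603  0.5154 -0.1944] |r| 33.2 |t| 0.14
0.938 t [ 0.0064 -0.1383  0.0874] r [ 0.0704  0.6013 -0.2268] |r| 38.8 |t| 0.164
1.0 t [ 0.0074 -0.1582  0.0995] r [ 0.0804  0.6872 -0.2592] |r| 44.3 |t| 0.187
```

```bash
cat > nx.py <<'E'
import sys
from wp import *
delta(*tool(*W(float(sys.argv[1]),float(sys.argv[2])),TH,SGN,SH))
E
python3 -m inch '[{"tx":0.002,"ty":-0.01,"tz":0.005,"rx":0.005,"ry":0.043,"rz":-0.016,"hand":1},{"tx":0.003,"ty":-0.021,"tz":0.01,"rx":0.01,"ry":0.086,"rz":-0.032,"hand":1},{"tx":0.005,"ty":-0.032,"tz":0.015,"rx":0.015,"ry":0.129,"rz":-0.048,"hand":1},{"tx":0.0065,"ty":-0.042,"tz":0.02,"rx":0.02,"ry":0.172,"rz":-0.065,"hand":1},{"tx":0.008,"ty":-0.053,"tz":0.025,"rx":0.025,"ry":0.215,"rz":-0.081,"hand":1},{"tx":0.01,"ty":-0.063,"tz":0.03,"rx":0.03,"ry":0.258,"rz":-0.097,"hand":1},{"tx":0.0115,"ty":-0.074,"tz":0.035,"rx":0.035,"ry":0.301,"rz":-0.113,"hand":1},{"tx":0.013,"ty":-0.084,"tz":0.0395,"rx":0.04,"ry":0.344,"rz":-0.13,"hand":1}]'
python3 nx.py 0.5 .12
```

```text
t: 8.8
tool_pos: [0.5744, 0.1606, 0.4239]
ee_rot: [-3.065, 0.055, -2.749]
ft_force: [-0.0, 0.3, -0.9]
gripper_width: 0.0152
grip_force: 30.0
t [ 0.0081 -0.0819  0.0417] r [ 0.042   0.3356 -0.1276] |r| 21.7 |t| 0.092
```

```bash
python3 -m inch '[{"tx":0.001,"ty":-0.01,"tz":0.005,"rx":0.005,"ry":0.042,"rz":-0.016,"hand":1},{"tx":0.002,"ty":-0.02,"tz":0.01,"rx":0.01,"ry":0.084,"rz":-0.032,"hand":1},{"tx":0.003,"ty":-0.031,"tz":0.015,"rx":0.015,"ry":0.126,"rz":-0.048,"hand":1},{"tx":0.004,"ty":-0.041,"tz":0.021,"rx":0.021,"ry":0.168,"rz":-0.064,"hand":1},{"tx":0.005,"ty":-0.051,"tz":0.026,"rx":0.026,"ry":0.21,"rz":-0.08,"hand":1},{"tx":0.006,"ty":-0.061,"tz":0.031,"rx":0.031,"ry":0.252,"rz":-0.096,"hand":1},{"tx":0.007,"ty":-0.072,"tz":0.036,"rx":0.036,"ry":0.294,"rz":-0.112,"hand":1},{"tx":0.008,"ty":-0.082,"tz":0.042,"rx":0.042,"ry":0.336,"rz":-0.128,"hand":1}]'
python3 nx.py 0.75 .12
python3 - <<'E'
from h import *
p,d,P=shot("scene");cv2.imwrite("pics/s5.png",cv2.resize(p[100:400,200:500,::-1],(600,600)))
E
```

```text
t: 9.6
tool_pos: [0.602, 0.08, 0.3883]
ee_rot: [-3.033, -0.307, -2.647]
ft_force: [0.5, -0.2, -1.6]
gripper_width: 0.0154
grip_force: 30.0
t [ 0.0044 -0.0785  0.0507] r [ 0.0398  0.3445 -0.1289] |r| 22.2 |t| 0.094
```

View pics/s5.png

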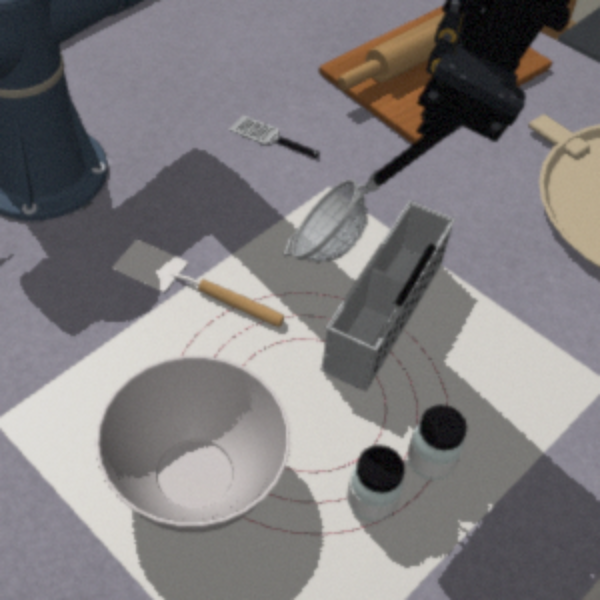

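The sieve, at (330, 225), is turning level with no visible slip. The grater, jars, bowl and spatula look untouched, so I'll continue.

```bash
python3 -m inch '[{"tx":0,"ty":-0.01,"tz":0.006,"rx":0.005,"ry":0.043,"rz":-0.016,"hand":1},{"tx":0.001,"ty":-0.02,"tz":0.013,"rx":0.01,"ry":0.086,"rz":-0.032,"hand":1},{"tx":0.0015,"ty":-0.03,"tz":0.019,"rx":0.015,"ry":0.129,"rz":-0.048,"hand":1},{"tx":0.002,"ty":-0.039,"tz":0.025,"rx":0.02,"ry":0.172,"rz":-0.064,"hand":1},{"tx":0.003,"ty":-0.049,"tz":0.032,"rx":0.025,"ry":0.215,"rz":-0.08,"hand":1},{"tx":0.0035,"ty":-0.059,"tz":0.038,"rx":0.03,"ry":0.258,"rz":-0.096,"hand":1},{"tx":0.004,"ty":-0.069,"tz":0.044,"rx":0.035,"ry":0.301,"rz":-0.112,"hand":1},{"tx":0.0045,"ty":-0.079,"tz":0.051,"rx":0.04,"ry":0.344,"rz":-0.129,"hand":1}]'
python3 nx.py 1 .12
```

```text
t: 10.45
tool_pos: [0.6272, -0.0017, 0.3501]
ee_rot: [-3.044, -0.678, -2.536]
ft_force: [-0.9, -0.1, -1.2]
gripper_width: 0.0156
grip_force: 29.9
t [-0.0039 -0.0768  0.0529] r [ 0.0392  0.3458 -0.1295] |r| 22.3 |t| 0.093
```

```bash
python3 -m inch '[{"tx":0,"ty":-0.01,"tz":0.006,"rx":0.005,"ry":0.043,"rz":-0.016,"hand":1},{"tx":-0.001,"ty":-0.019,"tz":0.013,"rx":0.01,"ry":0.086,"rz":-0.032,"hand":1},{"tx":-0.0015,"ty":-0.029,"tz":0.02,"rx":0.015,"ry":0.129,"rz":-0.048,"hand":1},{"tx":-0.002,"ty":-0.038,"tz":0.026,"rx":0.02,"ry":0.172,"rz":-0.064,"hand":1},{"tx":-0.0025,"ty":-0.048,"tz":0.033,"rx":0.025,"ry":0.215,"rz":-0.08,"hand":1},{"tx":-0.003,"ty":-0.058,"tz":0.04,"rx":0.03,"ry":0.258,"rz":-0.096,"hand":1},{"tx":-0.0035,"ty":-0.067,"tz":0.046,"rx":0.035,"ry":0.301,"rz":-0.112,"hand":1},{"tx":-0.004,"ty":-0.077,"tz":0.053,"rx":0.039,"ry":0.346,"rz":-0.13,"hand":1}]'
cat > meas.py <<'E'
import sys
from h import *
for n in("scene","top"):
    p,d,P=shot(n,f"{n}_{sys.argv[1]}.png")
    for x in eyes.trace(n,"sieve")[:1]:
        q=P[x["region"]&(d>0)]; q=q[(np.linalg.norm(q[:,:2]-[.5605,-.1755],axis=1)<.10)]
        print(n,x["score"],len(q),np.percentile(q,[1,50,99],axis=0).round(3).tolist())
        # rim plane: iterated fit on the top-most shell: boundary points
        m=(x["region"]).astype(np.uint8); B=m-cv2.erode(m,np.ones((3,3),np.uint8))
        np.save(f"q_{n}.npy",q)
    for l in("bowl",):
        x=eyes.trace(n,l)[0];q=P[x["region"]&(d>0)];k=q[(q[:,2]>.093)&(q[:,2]<.107)]
        A=np.c_[2*k[:,:2],np.ones(len(k))];s=np.linalg.lstsq(A,(k[:,:2]**2).sum(1),rcond=None)[0];print("bowl",s[:2].round(4))
E
python3 meas.py 6; python3 nx.py 1 0
python3 -c "
import cv2,numpy as np
a=cv2.imread('pics/scene_6.png')[150:400,200:450];b=cv2.imread('pics/top_6.png')[120:300,270:450]
cv2.imwrite('pics/c6.png',np.hstack([cv2.resize(x,(400,400)) for x in(a,b)]))"
```

```text
t: 11.25
tool_pos: [0.653, -0.0835, 0.3124]
ee_rot: [3.139, -1.047, -2.353]
ft_force: [0.1, 0.3, -1.1]
gripper_width: 0.0151
grip_force: 29.9
scene 0.71 1927 [[0.52, -0.212, 0.223], [0.559, -0.152, 0.243], [0.63, -0.108, 0.299]]
bowl [ 0.561  -0.1773]
top 0.6 1414 [[0.526, -0.203, 0.01], [0.582, -0.158, 0.22], [0.628, -0.105, 0.285]]
bowl [ 0.5603 -0.1741]
t [-0.1062  0.0002  0.062 ] r [-0.0001  0.0028 -0.0032] |r| 0.3 |t| 0.123
```

View pics/c6.png

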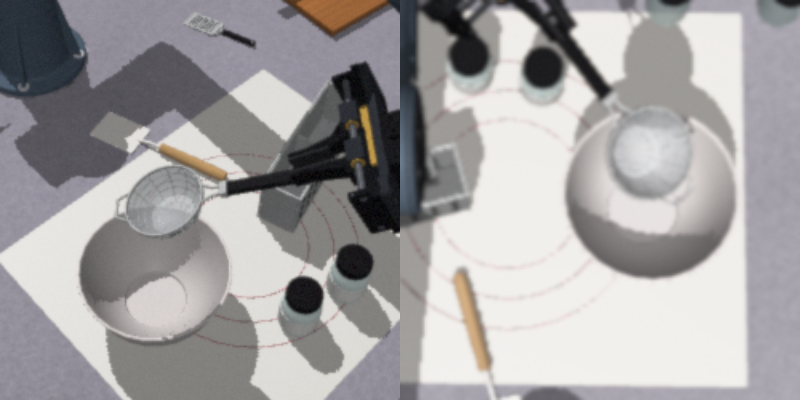

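```bash
cat > slip.py <<'E'
from h import *
import plan as pl
from scipy.optimize import minimize_scalar
s=arm.observe();M=R.from_euler('xyz',s['ee_rot']).as_matrix();t=s['tool_pos']
Tm,Tp=pl.T(pl.TH,pl.SGN,pl.SH); S=M@Tm.T; O=t-S@Tp; gp=t-.019*M[:,2]
th=np.linspace(-2.6,2.6,120);rim=np.c_[.052*np.cos(th),.052*np.sin(th),0*th-.003]
loop=np.array([[.066,0,-.003]]); mod=np.r_[rim,np.c_[np.linspace(-.074,-.1,12),np.zeros(12),np.zeros(12)]]
def pose(f):
    Q=R.from_rotvec(f*S[:,1]).as_matrix(); return Q@S, gp+Q@(O-gp)
for n in("scene","top"):
    p,d,P=shot(n); q=P[d>0]; q=q[(np.linalg.norm(q-(gp+[-.1,-.1,-.03]),axis=1)<.22)&(q[:,2]>.13)]
    from scipy.spatial import cKDTree
    K=cKDTree(q)
    f=np.radians(np.arange(-5,50,1)); c=[np.minimum(K.query((lambda a:mod@a[0].T+a[1])(pose(x)))[0],.01).mean() for x in f]
    b=f[np.argmin(c)];Sb,Ob=pose(b);print(n,"slip",np.degrees(b).round(1),np.sort(c)[:3].round(4),"O",Ob.round(4),"tilt",np.degrees(np.arccos(Sb[2,2])).round(1))
print("nominal O",O.round(4),"tilt",np.degrees(np.arccos(S[2,2])).round(1), "x_s",S[:,0].round(3))
E
python3 slip.py
```

```text
scene slip -5.0 [0.01 0.01 0.01] O [ 0.5609 -0.1745  0.3404] tilt 4.8
top slip -5.0 [0.01 0.01 0.01] O [ 0.5609 -0.1745  0.3404] tilt 4.8
nominal O [ 0.5604 -0.175   0.3276] tilt 0.2 x_s [-0.708 -0.706 -0.003]
```

Run:
```python
from h import *
p,d,P=shot("scene"); x=eyes.trace("scene","sieve")[0];m=x["region"]&(d>0);q=P[m];print(m.sum(),x["bbox"])
v,u=np.nonzero(m)
H=q[(q[:,2]>.13)]
for lo in range(int(u.min()),int(u.max()),8):
    k=(u>=lo)&(u<lo+8)&(q[:,2]>.13); 
    if k.sum(): print(lo,k.sum(),q[k].mean(0).round(3),"zrange",q[k][:,2].min().round(3),q[k][:,2].max().round(3))
g=p.mean(2);dk=m&(g<60);k=P[dk];print("dark",len(k),k.min(0),k.max(0))
c=k.mean(0);w=np.linalg.svd(k-c)[2][0];print(c.round(4),w.round(3))
cv2.imwrite("pics/s7.png",cv2.resize(p[190:300,260:440,::-1],(800,489),interpolation=cv2.INTER_CUBIC))
```

```text
1531 [284.6, 298.6, 375.7, 346.4]
347 21 [ 0.64  -0.079  0.132] zrange 0.13 0.134
355 67 [ 0.649 -0.071  0.139] zrange 0.131 0.147
363 68 [ 0.66  -0.059  0.15 ] zrange 0.141 0.156
371 30 [ 0.669 -0.051  0.158] zrange 0.153 0.162
dark 280 [ 0.60570269 -0.1164141   0.09731779] [ 0.67499621 -0.04299457  0.16237458]
[ 0.6402 -0.0823  0.1295] [-0.572 -0.6   -0.559]
```

View pics/s7.png

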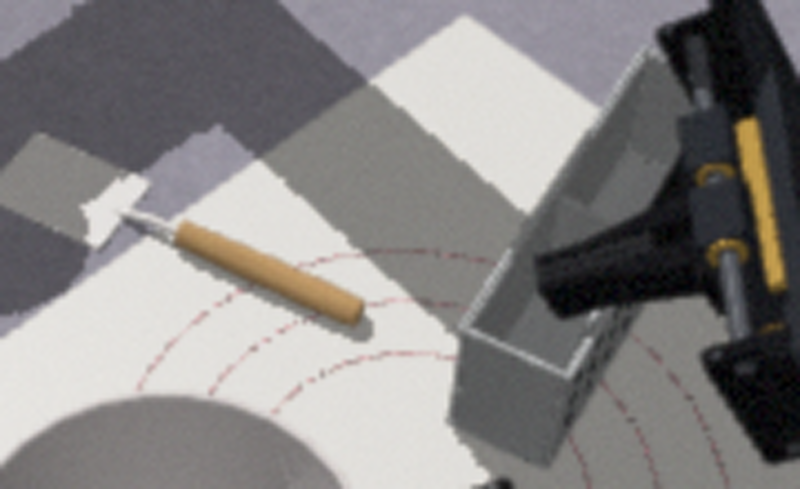

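The sieve has slipped out of the pads and now lies in the bowl, with its handle pointing up over the bowl's rim. I'll check the state before mending this.

Run:
```python
from h import *
s=arm.observe();print(s['t'],s['gripper_width'],s['grip_force'],s['tool_pos'],s['ft_force'])
for n in("scene","top"):
    p,d,P=shot(n,n+"8.png")
    for l in("bowl","jar0","spatula","grater","sieve"):
        for r in eyes.trace(n,l)[:2]:
            m=r["region"]&(d>0); q=P[m]
            print(n,l,round(r["score"],2),np.percentile(q,[2,50,98],axis=0).round(3).tolist())
            if l=="bowl":
                k=q[(q[:,2]>.096)&(q[:,2]<.104)];A=np.c_[2*k[:,:2],np.ones(len(k))];w=np.linalg.lstsq(A,(k[:,:2]**2).sum(1),rcond=None)[0];print("  bowl c",w[:2].round(4),np.sqrt(w[2]+w[:2]@w[:2]).round(4))
a=cv2.imread('pics/scene8.png')[260:380,230:400];b=cv2.imread('pics/top8.png')[150:270,320:490]
cv2.imwrite('pics/c8.png',np.hstack([cv2.resize(x,(400,282),interpolation=2) for x in(a,b)]))
```

```text
11.75 0.0005472232583496292 0.0 [ 0.65303517 -0.08296731  0.3159072 ] [-0.15643638 -0.13145917 -0.55999519]
scene bowl 0.89 [[0.458, -0.272, 0.007], [0.525, -0.167, 0.052], [0.658, -0.075, 0.103]]
  bowl c [ 0.5601 -0.1769] 0.1057
scene jar0 0.88 [[0.702, -0.073, 0.009], [0.732, -0.057, 0.078], [0.755, -0.022, 0.09]]
scene jar0 0.82 [[0.712, 0.02, 0.002], [0.746, 0.036, 0.064], [0.769, 0.107, 0.09]]
scene spatula 0.61 [[0.224, -0.033, 0.002], [0.295, 0.018, 0.007], [0.465, 0.059, 0.024]]
scene grater 0.61 [[0.12, 0.291, 0.001], [0.173, 0.322, 0.006], [0.262, 0.342, 0.013]]
scene grater 0.47 [[0.62, 0.122, 0.211], [0.621, 0.122, 0.216], [0.623, 0.124, 0.22]]
scene sieve 0.66 [[0.52, -0.205, 0.008], [0.568, -0.142, 0.032], [0.675, -0.061, 0.153]]
top bowl 0.65 [[0.464, -0.274, 0.007], [0.572, -0.201, 0.049], [0.662, -0.076, 0.102]]
  bowl c [ 0.5606 -0.1742] 0.1058
top jar0 0.76 [[0.696, -0.067, 0.015], [0.717, -0.038, 0.083], [0.747, -0.014, 0.091]]
top jar0 0.72 [[0.711, 0.026, 0.01], [0.729, 0.051, 0.082], [0.762, 0.08, 0.09]]
top spatula 0.91 [[0.227, -0.031, -0.003], [0.286, 0.015, 0.005], [0.461, 0.062, 0.023]]
top grater 0.42 [[0.589, 0.094, 0.012], [0.595, 0.1, 0.043], [0.602, 0.105, 0.075]]
top sieve 0.62 [[0.524, -0.203, 0.004], [0.584, -0.149, 0.027], [0.68, -0.057, 0.151]]
```

View pics/c8.png

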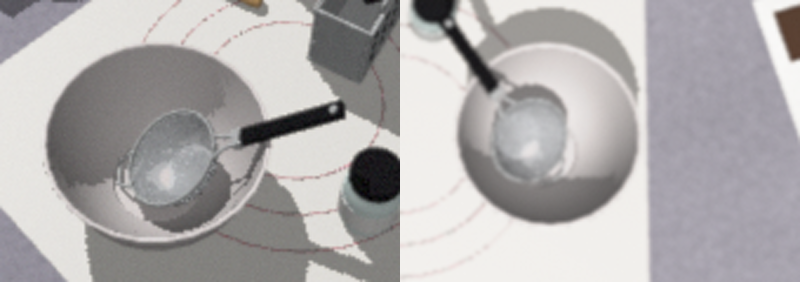

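Nothing else moved: the bowl is within 1 mm of where it started. The sieve rests mouth-up in the bowl with its handle sloping up over the rim. It pivoted in the pads because I gripped far from the head. I'll measure its pose and regrip nearer the head, at a tilt where the gripper's body would stop any pivoting.

```bash
cat > hp.py <<'E'
import sys
from h import *
def handle(n):
    p,d,P=shot(n); r=eyes.trace(n,"sieve")
    if not r: return None
    m=cv2.dilate(r[0]["region"].astype(np.uint8),np.ones((5,5)))>0
    mm=m&(d>0)&(p.max(2)<70); q=P[mm]
    q=q[(q[:,2]>.09)&(q[:,2]<.19)&(np.linalg.norm(q[:,:2]-[.65,-.075],axis=1)<.07)]
    for _ in range(4):
        c=np.median(q,0);w=np.linalg.svd(q-q.mean(0))[2];w=w*np.sign(w[0,2]); e=np.abs((q-q.mean(0))@w[2]); e2=np.linalg.norm(np.cross(q-q.mean(0),w[0]),axis=1); q=q[e2<.012]
    a=(q-q.mean(0))@w[0]; print(n,r[0]["score"],len(q),"c",q.mean(0).round(4),"dir",w[0].round(3),"nrm",w[2].round(3),"ends",(q.mean(0)+np.percentile(a,1)*w[0]).round(4),(q.mean(0)+np.percentile(a,99)*w[0]).round(4))
    return q
for n in sys.argv[1:]: handle(n)
E
python3 hp.py scene top
```

```text
scene 0.71 295 c [ 0.6485 -0.0868  0.1276] dir [0.615 0.567 0.548] nrm [ 0.29   0.484 -0.826] ends [ 0.6168 -0.116   0.0993] [ 0.6823 -0.0557  0.1576]
top 0.84 162 c [ 0.6456 -0.0842  0.1249] dir [0.607 0.573 0.551] nrm [ 0.279  0.496 -0.823] ends [ 0.6166 -0.1116  0.0985] [ 0.6806 -0.0511  0.1567]
```

```bash
cat > g2.py <<'E'
from plan import *
XG,TH2,FW=.122,np.radians(42),.008
def frame(d,n):
    x=-np.array(d)/np.linalg.norm(d); z=np.array(n,float); z-=x*(z@x); z/=np.linalg.norm(z); return np.c_[x,np.cross(z,x),z]
def tool2(S,hc):   # hc: handle centre point at x=-XG
    z=S@[np.cos(TH2),0,-np.sin(TH2)]; y=-S[:,1]; M=np.c_[np.cross(y,z),y,z]; return M,hc+FW*z
d=np.array([.611,.570,.55]); n=[-.285,-.49,.825]; end=np.array([.684,-.0535,.160])
E
python3 - <<'E'
from g2 import *
S=frame(d,n); hc=end-(.192-XG)*(-S[:,0])-.005*S[:,2]; M,p=tool2(S,hc); print("hc",hc.round(4),"tcp",p.round(4),"z",M[:,2].round(3),"y",M[:,1].round(3))
pre=p-.09*M[:,2]; 
for a,b in((M,pre),(M,p)): print(ik(a,b,[-.0,.92,.8,-.6,2.0,-2.4]))
delta(M,pre)
E
```

```text
hc [ 0.6427 -0.0909  0.1174] tcp [ 0.6406 -0.0917  0.1097] z [-0.263 -0.096 -0.96 ] y [-0.739  0.66   0.137]
(array([-0.21370014,  0.7193373 ,  1.0543416 , -0.15009147,  1.60947466,
       -2.63099006]), np.float64(2.1547820206417353e-14))
(array([-0.23222578,  0.7680579 ,  1.20289457, -0.15638138,  1.41181138,
       -2.6183883 ]), np.float64(4.791796679017266e-12))
t [-0.1066 -0.0076  0.0525] r [-0.0746 -0.7548 -0.1273] |r| 46.1 |t| 0.119
```

```bash
python3 -m inch '[{"tx":-0.013,"ty":-0.001,"tz":0.006,"rx":-0.009,"ry":-0.094,"rz":-0.016,"hand":-1},{"tx":-0.027,"ty":-0.002,"tz":0.013,"rx":-0.018,"ry":-0.19,"rz":-0.032,"hand":-1},{"tx":-0.04,"ty":-0.003,"tz":0.02,"rx":-0.028,"ry":-0.283,"rz":-0.048,"hand":-1},{"tx":-0.053,"ty":-0.004,"tz":0.026,"rx":-0.037,"ry":-0.377,"rz":-0.064,"hand":-1},{"tx":-0.067,"ty":-0.005,"tz":0.033,"rx":-0.047,"ry":-0.472,"rz":-0.08,"hand":-1},{"tx":-0.08,"ty":-0.006,"tz":0.039,"rx":-0.056,"ry":-0.566,"rz":-0.096,"hand":-1},{"tx":-0.093,"ty":-0.007,"tz":0.046,"rx":-0.065,"ry":-0.66,"rz":-0.111,"hand":-1},{"tx":-0.1066,"ty":-0.0076,"tz":0.0525,"rx":-0.0746,"ry":-0.7548,"rz":-0.127,"hand":-1}]'
python3 -m inch '[{"tx":0,"ty":0,"tz":0,"rx":0,"ry":0,"rz":0,"hand":-1},{"tx":0,"ty":0,"tz":0,"rx":0,"ry":0,"rz":0,"hand":-1},{"tx":0,"ty":0,"tz":0,"rx":0,"ry":0,"rz":0,"hand":-1},{"tx":0,"ty":0,"tz":0,"rx":0,"ry":0,"rz":0,"hand":-1},{"tx":0,"ty":0,"tz":0,"rx":0,"ry":0,"rz":0,"hand":-1}]'
python3 hp.py wrist scene
python3 - <<'E'
from h import *
p,d,P=shot("wrist","w9.png")
E
```

```text
t: 13.35
tool_pos: [0.6648, -0.0831, 0.1965]
ee_rot: [3.002, -0.242, -2.266]
ft_force: [-0.5, -1.4, -0.3]
gripper_width: 0.0565
grip_force: 0.0
t: 13.85
tool_pos: [0.6648, -0.0821, 0.1961]
ee_rot: [3.001, -0.247, -2.264]
ft_force: [-0.2, 0.2, -0.3]
gripper_width: 0.086
grip_force: 0.0
wrist 0.58 2174 c [ 0.6499 -0.0834  0.1292] dir [0.617 0.564 0.548] nrm [-0.389 -0.387  0.836] ends [ 0.6155 -0.1149  0.0987] [ 0.6813 -0.0548  0.1571]
scene 0.86 247 c [ 0.6428 -0.092   0.1226] dir [0.607 0.561 0.563] nrm [ 0.275  0.516 -0.811] ends [ 0.6175 -0.1154  0.0992] [ 0.6691 -0.0676  0.1471]
```

View pics/w9.png

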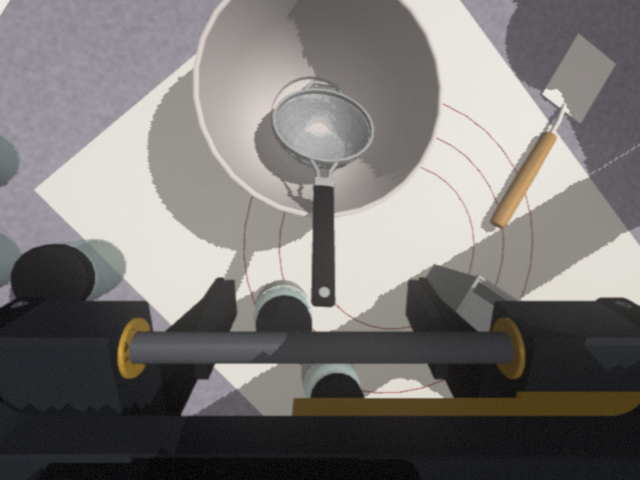

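Picture: the sieve is mouth-up in the bowl, its handle running from (324, 180) to (322, 305) and crossing the bowl's rim near row 212. The wrist fit shows no roll, so I'll refine the grasp with it.

```bash
cat >> g2.py <<'E'
d=np.array([.617,.564,.548]); n=[-.400,-.378,.836]; end=np.array([.6825,-.0538,.158])
S=frame(d,n); hc=end-(.192-XG)*(-S[:,0])-.005*S[:,2]; M,p=tool2(S,hc)
E
python3 - <<'E'
from g2 import *
print("hc",hc.round(4),"tcp",p.round(4),"z",M[:,2].round(3)); delta(M,p-.05*M[:,2]);delta(M,p)
print(ik(M,p,[-.0,.92,.8,-.6,2.0,-2.4]))
E
```

```text
hc [ 0.6413 -0.0914  0.1154] tcp [ 0.6397 -0.0928  0.1077] z [-0.192 -0.167 -0.967]
t [0.0007 0.0046 0.0425] r [0.0965 0.0009 0.1198] |r| 9.2 |t| 0.043
t [ 0.001  -0.0005  0.0922] r [0.0965 0.0009 0.1198] |r| 9.2 |t| 0.092
(array([-0.20769768,  0.7325277 ,  1.28297263, -0.21325758,  1.28963598,
       -2.44881715]), np.float64(4.851211855962189e-09))
```

```bash
python3 -m inch '[{"tx":0.001,"ty":0.002,"tz":0.01,"rx":0.05,"ry":0,"rz":0.06,"hand":-1},{"tx":0.001,"ty":0.0045,"tz":0.04,"rx":0.096,"ry":0,"rz":0.12,"hand":-1},{"tx":0.001,"ty":0.003,"tz":0.06,"rx":0.096,"ry":0.001,"rz":0.12,"hand":-1},{"tx":0.001,"ty":0.001,"tz":0.08,"rx":0.096,"ry":0.001,"rz":0.12,"hand":-1},{"tx":0.001,"ty":-0.0005,"tz":0.092,"rx":0.096,"ry":0.001,"rz":0.12,"hand":-1},{"tx":0.001,"ty":-0.0005,"tz":0.092,"rx":0.096,"ry":0.001,"rz":0.12,"hand":-1}]'
python3 -c "
from g2 import *
delta(M,p)"; python3 hp.py wrist
```

```text
t: 14.7
tool_pos: [0.6382, -0.093, 0.1061]
ee_rot: [3.13, -0.26, -2.394]
ft_force: [0.5, 0.0, 0.8]
gripper_width: 0.0872
grip_force: 0.0
t [-0.0009 -0.0008 -0.0019] r [ 0.0039 -0.0023 -0.0003] |r| 0.3 |t| 0.002
wrist 0.37 92 c [ 0.6244 -0.1066  0.1058] dir [ 0.911 -0.275  0.307] nrm [ 0.396  0.381 -0.836] ends [ 0.6108 -0.1025  0.1013] [ 0.6377 -0.1106  0.1103]
```

```bash
python3 -m inch '[{"tx":0,"ty":0,"tz":-0.001,"rx":0,"ry":0,"rz":0,"hand":1},{"tx":0,"ty":0,"tz":-0.001,"rx":0,"ry":0,"rz":0,"hand":1},{"tx":0,"ty":0,"tz":-0.001,"rx":0,"ry":0,"rz":0,"hand":1},{"tx":0,"ty":0,"tz":-0.001,"rx":0,"ry":0,"rz":0,"hand":1},{"tx":0,"ty":0,"tz":-0.001,"rx":0,"ry":0,"rz":0,"hand":1},{"tx":0,"ty":0,"tz":-0.001,"rx":0,"ry":0,"rz":0,"hand":1},{"tx":0,"ty":0,"tz":-0.001,"rx":0,"ry":0,"rz":0,"hand":1},{"tx":0,"ty":0,"tz":-0.001,"rx":0,"ry":0,"rz":0,"hand":1}]'
python3 -m inch '[{"tx":0,"ty":0,"tz":0,"rx":0,"ry":0,"rz":0,"hand":1},{"tx":0,"ty":0,"tz":0,"rx":0,"ry":0,"rz":0,"hand":1},{"tx":0,"ty":0,"tz":0,"rx":0,"ry":0,"rz":0,"hand":1},{"tx":0,"ty":0,"tz":0,"rx":0,"ry":0,"rz":0,"hand":1},{"tx":0,"ty":0,"tz":0,"rx":0,"ry":0,"rz":0,"hand":1},{"tx":0,"ty":0,"tz":0,"rx":0,"ry":0,"rz":0,"hand":1}]'
python3 -m inch '[{"tx":0.002,"ty":0,"tz":-0.01,"rx":0,"ry":0,"rz":0,"hand":1},{"tx":0.005,"ty":0,"tz":-0.02,"rx":0,"ry":0,"rz":0,"hand":1},{"tx":0.01,"ty":0,"tz":-0.038,"rx":0,"ry":0,"rz":0,"hand":1},{"tx":0.015,"ty":0,"tz":-0.057,"rx":0,"ry":0,"rz":0,"hand":1},{"tx":0.02,"ty":0,"tz":-0.076,"rx":0,"ry":0,"rz":0,"hand":1},{"tx":0.025,"ty":0,"tz":-0.096,"rx":0,"ry":0,"rz":0,"hand":1},{"tx":0.031,"ty":0,"tz":-0.116,"rx":0,"ry":0,"rz":0,"hand":1},{"tx":0.036,"ty":0,"tz":-0.135,"rx":0,"ry":0,"rz":0,"hand":1}]'
cat > look.py <<'E'
import sys
from h import *
s=arm.observe();M=R.from_euler('xyz',s['ee_rot']).as_matrix();t=s['tool_pos'];print(s['gripper_width'],s['grip_force'])
zmin=.125
for n in("scene","top","wrist"):
    p,d,P=shot(n,n+sys.argv[1]+".png"); r=eyes.trace(n,"sieve")
    if not r: continue
    m=r[0]["region"]&(d>0); q=P[m]; c=p[m]; k=(q[:,2]>zmin)&(np.linalg.norm(q[:,:2]-[.57,-.16],axis=1)<.22)&(q[:,2]<.5); q=q[k]; c=c[k]
    h=t-.019*M[:,2]; dist=np.linalg.norm(q-h,axis=1)
    head=q[(c.max(1)>70)&(dist<.22)]; print(n,round(r[0]["score"],2),len(q),len(head))
    if len(head)<30: continue
    u,sv,w=np.linalg.svd(head-head.mean(0)); w2=w[2]*np.sign(w[2][2])
    print("  head pct",np.percentile(head,[2,50,98],axis=0).round(3).tolist(),"nrm",w2.round(2))
    hv=t-.011*M[:,2]-head.mean(0); print("  head->grip elevation",np.degrees(np.arctan2(hv[2],np.hypot(*hv[:2]))).round(1),"len",np.linalg.norm(hv).round(3))
    np.savez(f"look_{n}.npz",q=q,c=c)
E
python3 look.py A
```

```text
t: 15.6
tool_pos: [0.64, -0.0928, 0.1088]
ee_rot: [3.133, -0.257, -2.395]
ft_force: [0.1, -0.2, 0.2]
gripper_width: 0.0308
grip_force: 0.0
t: 16.2
tool_pos: [0.64, -0.0928, 0.1089]
ee_rot: [3.133, -0.257, -2.395]
ft_force: [0.7, 0.4, 0.6]
gripper_width: 0.0006
grip_force: 0.0
t: 17.0
tool_pos: [0.6407, -0.0941, 0.2511]
ee_rot: [3.135, -0.256, -2.395]
ft_force: [0.3, 0.3, -0.5]
gripper_width: 0.0003
grip_force: 0.0
0.0002519044099790913 0.0
scene 0.57 218 54
  head pct [[0.638, -0.084, 0.125], [0.67, -0.062, 0.146], [0.684, -0.051, 0.158]] nrm [-0.11 -0.68  0.72]
  head->grip elevation 73.6 len 0.123
top 0.65 92 32
  head pct [[0.64, -0.086, 0.126], [0.658, -0.074, 0.135], [0.676, -0.062, 0.149]] nrm [-0.41 -0.35  0.84]
  head->grip elevation 78.9 len 0.128
wrist 0.83 418 67
  head pct [[0.641, -0.092, 0.125], [0.654, -0.083, 0.131], [0.664, -0.07, 0.138]] nrm [0.74 0.67 0.08]
  head->grip elevation 83.4 len 0.129
```

The fingers closed above the handle: the pads don't reach that near the tips. Nothing moved. I'll reopen, measure again, and grip deeper at the middle of the handle, with the grip tilted so the handle's tail would rest on the gripper's body if it pivots.

```bash
python3 -m inch '[{"tx":0,"ty":0,"tz":0,"rx":0,"ry":0,"rz":0,"hand":-1},{"tx":0,"ty":0,"tz":0,"rx":0,"ry":0,"rz":0,"hand":-1},{"tx":0,"ty":0,"tz":0,"rx":0,"ry":0,"rz":0,"hand":-1},{"tx":0,"ty":0,"tz":0,"rx":0,"ry":0,"rz":0,"hand":-1},{"tx":0,"ty":0,"tz":0,"rx":0,"ry":0,"rz":0,"hand":-1},{"tx":0,"ty":0,"tz":0,"rx":0,"ry":0,"rz":0,"hand":-1},{"tx":0,"ty":0,"tz":0,"rx":0,"ry":0,"rz":0,"hand":-1},{"tx":0,"ty":0,"tz":0,"rx":0,"ry":0,"rz":0,"hand":-1}]'
python3 hp.py wrist scene top
sed -i 's/^XG,TH2,FW=.*/XG,TH2,FW=.132,np.radians(42),.018/' g2.py
python3 -c "
from g2 import *
print(hc.round(4),p.round(4)); delta(M,p)"
```

```text
t: 18.1
tool_pos: [0.6404, -0.094, 0.2487]
ee_rot: [3.133, -0.257, -2.395]
ft_force: [0.5, 0.5, 0.7]
gripper_width: 0.056
grip_force: 0.0
[ 0.6475 -0.0858  0.1209] [ 0.644  -0.0888  0.1035]
t [-0.0429  0.0002  0.1388] r [ 0.0005  0.0001 -0.0006] |r| 0.0 |t| 0.145
  return _methods._mean(a, axis=axis, dtype=dtype,
  ret = um.true_divide(
hp.py:10: RuntimeWarning: Mean of empty slice.
  c=np.median(q,0);w=np.linalg.svd(q-q.mean(0))[2];w=w*np.sign(w[0,2]); e=np.abs((q-q.mean(0))@w[2]); e2=np.linalg.norm(np.cross(q-q.mean(0),w[0]),axis=1); q=q[e2<.012]
hp.py:11: RuntimeWarning: Mean of empty slice.
  a=(q-q.mean(0))@w[0]; print(n,r[0]["score"],len(q),"c",q.mean(0).round(4),"dir",w[0].round(3),"nrm",w[2].round(3),"ends",(q.mean(0)+np.percentile(a,1)*w[0]).round(4),(q.mean(0)+np.percentile(a,99)*w[0]).round(4))
Traceback (most recent call last):
  File "hp.py", line 13, in <module>
    for n in sys.argv[1:]: handle(n)
                           ~~~~~~^^^
  File "hp.py", line 11, in handle
    a=(q-q.mean(0))@w[0]; print(n,r[0]["score"],len(q),"c",q.mean(0).round(4),"dir",w[0].round(3),"nrm",w[2].round(3),"ends",(q.mean(0)+np.percentile(a,1)*w[0]).round(4),(q.mean(0)+np.percentile(a,99)*w[0]).round(4))
                                                                                                                                        ~~~~~~~~~~~~~^^^^^
IndexError: index -1 is out of bounds for axis 0 with size 0
```

```bash
python3 hp.py scene top 2>&1 | grep dir
python3 -m inch '[{"tx":-0.043,"ty":0,"tz":0.01,"rx":0,"ry":0,"rz":0,"hand":-1},{"tx":-0.043,"ty":0,"tz":0.04,"rx":0,"ry":0,"rz":0,"hand":-1},{"tx":-0.043,"ty":0,"tz":0.05,"rx":0,"ry":0,"rz":0,"hand":-1},{"tx":-0.043,"ty":0,"tz":0.05,"rx":0,"ry":0,"rz":0,"hand":-1}]'
python3 hp.py wrist 2>&1 | grep dir;python3 -c "
from g2 import *
delta(M,p)"
```

```text
scene 0.74 299 c [ 0.6484 -0.0869  0.1275] dir [0.614 0.566 0.551] nrm [ 0.3    0.478 -0.826] ends [ 0.6171 -0.1157  0.0995] [ 0.682  -0.0559  0.1577]
top 0.91 122 c [ 0.6371 -0.0922  0.1179] dir [0.603 0.562 0.567] nrm [-0.27  -0.525  0.807] ends [ 0.616  -0.1119  0.098 ] [ 0.66   -0.0708  0.1395]
t: 18.8
tool_pos: [0.6594, -0.0742, 0.1873]
ee_rot: [3.129, -0.261, -2.394]
ft_force: [0.1, -0.5, -0.5]
gripper_width: 0.0867
grip_force: 0.0
wrist 0.68 2333 c [ 0.65   -0.0825  0.1298] dir [0.618 0.566 0.545] nrm [ 0.392  0.38  -0.838] ends [ 0.6152 -0.1143  0.0991] [ 0.6809 -0.0541  0.1571]
t [-0.0002  0.0009  0.0896] r [-0.0002  0.0005 -0.0014] |r| 0.1 |t| 0.09
```

```bash
python3 -m inch '[{"tx":0,"ty":0.001,"tz":0.03,"rx":0,"ry":0,"rz":0,"hand":-1},{"tx":0,"ty":0.001,"tz":0.06,"rx":0,"ry":0,"rz":0,"hand":-1},{"tx":0,"ty":0.001,"tz":0.08,"rx":0,"ry":0,"rz":0,"hand":-1},{"tx":0,"ty":0.001,"tz":0.089,"rx":0,"ry":0,"rz":0,"hand":-1},{"tx":0,"ty":0.001,"tz":0.089,"rx":0,"ry":0,"rz":0,"hand":-1},{"tx":0,"ty":0.001,"tz":0.089,"rx":0,"ry":0,"rz":0,"hand":1},{"tx":0,"ty":0.001,"tz":0.089,"rx":0,"ry":0,"rz":0,"hand":1},{"tx":0,"ty":0.001,"tz":0.089,"rx":0,"ry":0,"rz":0,"hand":1}]'
python3 -c "
from g2 import *
delta(M,p)"
python3 -m inch '[{"tx":0,"ty":0,"tz":0,"rx":0,"ry":0,"rz":0,"hand":1},{"tx":0,"ty":0,"tz":0,"rx":0,"ry":0,"rz":0,"hand":1},{"tx":0,"ty":0,"tz":0,"rx":0,"ry":0,"rz":0,"hand":1},{"tx":0,"ty":0,"tz":0,"rx":0,"ry":0,"rz":0,"hand":1},{"tx":0,"ty":0,"tz":0,"rx":0,"ry":0,"rz":0,"hand":1},{"tx":0,"ty":0,"tz":0,"rx":0,"ry":0,"rz":0,"hand":1},{"tx":0,"ty":0,"tz":0,"rx":0,"ry":0,"rz":0,"hand":1},{"tx":0,"ty":0,"tz":0,"rx":0,"ry":0,"rz":0,"hand":1}]'
python3 -m inch '[{"tx":0,"ty":0,"tz":0,"rx":0,"ry":0,"rz":0,"hand":1},{"tx":0,"ty":0,"tz":0,"rx":0,"ry":0,"rz":0,"hand":1},{"tx":0,"ty":0,"tz":0,"rx":0,"ry":0,"rz":0,"hand":1}]'
```

```text
t: 19.7
tool_pos: [0.6447, -0.0882, 0.1047]
ee_rot: [3.136, -0.256, -2.395]
ft_force: [-0.5, -0.6, -0.3]
gripper_width: 0.0703
grip_force: 0.0
t [ 0.0006 -0.      0.0014] r [-0.0017  0.0016 -0.0008] |r| 0.1 |t| 0.001
t: 20.5
tool_pos: [0.6435, -0.0882, 0.1032]
ee_rot: [3.133, -0.257, -2.395]
ft_force: [-0.1, -0.3, -0.6]
gripper_width: 0.0072
grip_force: 0.0
t: 20.8
tool_pos: [0.6435, -0.0882, 0.1033]
ee_rot: [3.133, -0.257, -2.395]
ft_force: [-0.3, 0.2, 0.6]
gripper_width: 0.0006
grip_force: 0.0
```

```bash
python3 - <<'E'
from h import *
s=arm.observe();M=R.from_euler('xyz',s['ee_rot']).as_matrix();t=s['tool_pos']
for n in("scene","top","wrist"):
    p,d,P=shot(n,n+"B.png")
    L=(P-t)@M; m=(d>0)&(abs(L[...,1])<.05)&(abs(L[...,0])<.06)&(L[...,2]>-.09)&(L[...,2]<.03)&(P[...,2]>.11)&(p.max(2)<70)
    q=L[m]; print(n,len(q))
    for z in np.arange(-.09,.03,.01):
        k=q[(q[:,2]>=z)&(q[:,2]<z+.01)]
        if len(k): print(round(z,2),len(k),np.percentile(k,[5,50,95],axis=0).round(3).tolist())
a=cv2.imread('pics/sceneB.png')[230:350,280:450];b=cv2.imread('pics/wristB.png')
cv2.imwrite('pics/cB.png',np.hstack([cv2.resize(a,(400,300),interpolation=2),cv2.resize(b,(400,300))]))
E
python3 hp.py scene top 2>&1 | grep dir
```

```text
scene 113
-0.09 2 [[0.006, -0.014, -0.085], [0.009, -0.014, -0.084], [0.011, -0.014, -0.083]]
-0.08 7 [[0.002, -0.013, -0.079], [0.007, -0.012, -0.075], [0.009, -0.011, -0.071]]
-0.07 4 [[0.001, -0.011, -0.068], [0.002, -0.01, -0.065], [0.003, -0.009, -0.062]]
-0.06 4 [[0.011, -0.01, -0.056], [0.012, -0.005, -0.054], [0.012, 0.003, -0.052]]
-0.05 8 [[0.008, -0.009, -0.049], [0.01, -0.007, -0.047], [0.012, 0.003, -0.041]]
-0.03 17 [[0.002, -0.009, -0.026], [0.004, -0.003, -0.022], [0.007, 0.003, -0.02]]
-0.02 36 [[0.006, -0.008, -0.019], [0.01, -0.004, -0.015], [0.016, 0.005, -0.011]]
-0.01 35 [[0.015, -0.008, -0.01], [0.02, -0.002, -0.005], [0.027, 0.005, -0.001]]
top 65
-0.06 5 [[0.008, -0.003, -0.058], [0.01, 0.003, -0.054], [0.011, 0.009, -0.05]]
-0.05 9 [[0.005, -0.005, -0.05], [0.008, 0.003, -0.044], [0.01, 0.01, -0.041]]
-0.04 2 [[0.007, -0.001, -0.039], [0.007, 0.002, -0.038], [0.007, 0.006, -0.038]]
-0.03 7 [[-0.002, -0.004, -0.026], [0.003, 0.006, -0.022], [0.007, 0.008, -0.021]]
-0.02 24 [[0.001, -0.005, -0.018], [0.008, -0.0, -0.015], [0.015, 0.008, -0.01]]
-0.01 18 [[0.01
[... 417 characters left out ...]
05 314 [[0.009, -0.008, -0.049], [0.01, -0.0, -0.045], [0.011, 0.007, -0.041]]
-0.04 25 [[0.009, -0.007, -0.04], [0.01, 0.001, -0.039], [0.011, 0.007, -0.038]]
-0.03 203 [[0.003, -0.007, -0.023], [0.004, 0.0, -0.022], [0.006, 0.007, -0.02]]
-0.02 605 [[0.006, -0.007, -0.019], [0.01, 0.0, -0.015], [0.014, 0.007, -0.01]]
-0.01 499 [[0.015, -0.007, -0.01], [0.018, 0.0, -0.006], [0.022, 0.007, -0.001]]
scene 0.93 149 c [ 0.632  -0.1021  0.1127] dir [0.613 0.549 0.568] nrm [ 0.258  0.541 -0.801] ends [ 0.6163 -0.1161  0.0981] [ 0.6486 -0.0872  0.128 ]
top 0.75 89 c [ 0.6309 -0.0979  0.1119] dir [0.591 0.537 0.602] nrm [ 0.343  0.508 -0.79 ] ends [ 0.6166 -0.111   0.0973] [ 0.647  -0.0833  0.1283]
```

View pics/cB.png

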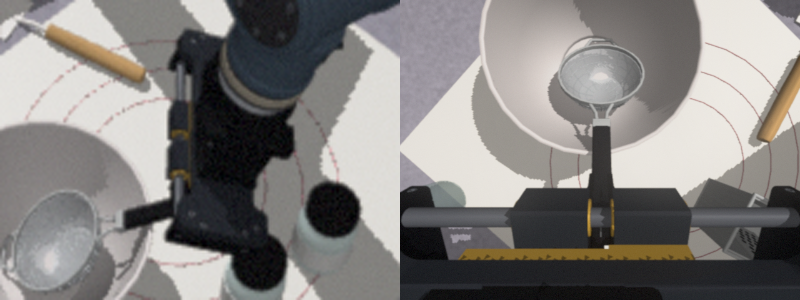

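The wrist depth shows the handle passing just beyond the ends of the shut fingers, whose faces stop about 38 mm short of the reported TCP. I'll back off and measure where the fingertips really are.

```bash
python3 -m inch '[{"tx":0,"ty":0,"tz":-0.02,"rx":0,"ry":0,"rz":0,"hand":1},{"tx":0,"ty":0,"tz":-0.06,"rx":0,"ry":0,"rz":0,"hand":1},{"tx":0,"ty":0,"tz":-0.1,"rx":0,"ry":0,"rz":0,"hand":1},{"tx":0,"ty":0,"tz":-0.12,"rx":0,"ry":0,"rz":0,"hand":1},{"tx":0,"ty":0,"tz":-0.12,"rx":0,"ry":0,"rz":0,"hand":1}]'
python3 - <<'E'
from h import *
s=arm.observe();M=R.from_euler('xyz',s['ee_rot']).as_matrix();t=s['tool_pos']
for n in("scene","top","wrist"):
    i=eyes.camera_info(n);print(n,"cam in tool",((-R.from_rotvec(np.ravel(i["rvec"])).as_matrix().T@np.ravel(i["tvec"])-t)@M).round(3))
    p,d,P=shot(n)
    L=(P-t)@M; m=(d>0)&(abs(L[...,1])<.045)&(abs(L[...,0])<.03)&(L[...,2]>-.12)&(L[...,2]<.05)
    q=L[m]; print(n,len(q))
    for z in np.arange(-.12,.05,.01):
        k=q[(q[:,2]>=z)&(q[:,2]<z+.01)]
        if len(k): print(round(z,2),len(k),np.percentile(k[:,:2],[5,50,95],axis=0).round(3).tolist())
E
python3 hp.py scene 2>&1|grep dir
```

```text
t: 21.65
tool_pos: [0.6695, -0.068, 0.2234]
ee_rot: [3.141, -0.252, -2.396]
ft_force: [0.2, 0.1, 0.3]
gripper_width: 0.0007
grip_force: 0.0
scene cam in tool [ 0.272 -0.517 -0.724]
scene 72
-0.12 6 [[0.017, -0.034], [0.02, -0.033], [0.021, -0.031]]
-0.11 2 [[0.013, -0.029], [0.013, -0.029], [0.014, -0.029]]
-0.1 1 [[0.009, -0.016], [0.009, -0.016], [0.009, -0.016]]
-0.09 5 [[0.005, -0.016], [0.007, -0.015], [0.01, -0.014]]
-0.07 6 [[0.011, -0.009], [0.011, -0.002], [0.012, 0.006]]
-0.06 24 [[0.006, -0.01], [0.011, -0.004], [0.012, 0.007]]
-0.05 26 [[0.004, -0.009], [0.01, -0.007], [0.012, 0.007]]
-0.04 2 [[0.001, -0.007], [0.005, -0.007], [0.008, -0.007]]
top cam in tool [ 0.546  0.307 -1.084]
top 48
-0.12 5 [[0.014, -0.004], [0.018, -0.004], [0.027, 0.032]]
-0.11 3 [[0.01, -0.005], [0.011, -0.005], [0.012, -0.004]]
-0.06 15 [[0.009, -0.006], [0.01, 0.003], [0.012, 0.011]]
-0.05 14 [[0.005, -0.006], [0.009, 0.006], [0.011, 0.011]]
-0.04 11 [[0.005, -0.005], [0.009, 0.002], [0.011, 0.01]]
wrist cam in tool [ 0.084  0.    -0.197]
wrist 2558
-0.12 91 [[0.012, -0.038], [0.017, -0.003], [0.026, 0.006]]
-0.11 82 [[0.003, -0.004], [0.007, -0.004], [0.011, 0.006]]
-0.1 61 [[-0.004, -0.004], [0.001, -0.004], [0.006, 0.006]]
-0.09 455 [[-0.009, -0.004], [-0.005, 0.0], [-0.0, 0.006]]
-0.08 406 [[0.01, -0.004], [0.011, 0.002], [0.012, 0.007]]
-0.07 380 [[0.01, -0.006], [0.011, 0.0], [0.012, 0.008]]
-0.06 509 [[0.002, -0.007], [0.011, 0.001], [0.012, 0.009]]
-0.05 376 [[0.01, -0.007], [0.011, 0.001], [0.012, 0.009]]
-0.04 198 [[0.01, -0.007], [0.011, 0.001], [0.012, 0.009]]
scene 0.98 298 c [ 0.6485 -0.0868  0.1275] dir [0.614 0.565 0.551] nrm [ 0.265  0.51  -0.818] ends [ 0.6168 -0.1159  0.0991] [ 0.6818 -0.0562  0.1574]
```

All three cameras agree that the real fingertips end about 35 mm short of the reported TCP. That also explains the first slip: only the tail of the handle was gripped. I'll pin down the offset and plan again.

```bash
python3 - <<'E'
from h import *
s=arm.observe();M=R.from_euler('xyz',s['ee_rot']).as_matrix();t=s['tool_pos']
Z=[]
for n in("wrist","wrist","top","scene"):
    p,d,P=shot(n); L=(P-t)@M
    m=(d>0)&(abs(L[...,1])<.02)&(abs(L[...,0])<.016)&(L[...,2]>-.06)&(L[...,2]<.03); q=L[m]
    print(n,len(q),"tip z",np.sort(q[:,2])[-6:].round(4), "x",q[:,0].max().round(4),"y",np.percentile(q[:,1],[2,98]).round(4))
E
sed -i 's/^XG,TH2,FW=.*/XG,TH2,FW=.132,np.radians(42),.018+.035/' g2.py
python3 -c "
from g2 import *
delta(M,p);print(p, ik(M,p,[-.2,.8,1.3,-.2,1.3,-2.4]))"
```

```text
wrist 788 tip z [-0.0388 -0.0388 -0.0388 -0.0387 -0.0387 -0.0385] x 0.0121 y [-0.0094  0.008 ]
wrist 778 tip z [-0.039  -0.0389 -0.0388 -0.0388 -0.0386 -0.0386] x 0.0119 y [-0.0096  0.0079]
top 38 tip z [-0.0415 -0.0402 -0.0399 -0.0399 -0.0391 -0.0385] x 0.0108 y [-0.0086  0.0096]
scene 47 tip z [-0.0434 -0.0432 -0.0426 -0.0423 -0.0422 -0.0415] x 0.0121 y [-0.0112  0.0082]
t [-0.0003 -0.0014  0.1534] r [ 0.0023 -0.0013 -0.0004] |r| 0.2 |t| 0.153
[ 0.63727514 -0.09464038  0.06967211] (array([-0.21108434,  0.7743209 ,  1.31322327, -0.21892709,  1.21862269,
       -2.43565155]), np.float64(3.2645916958875925e-14))
```

```bash
sed -i 's/^XG,TH2,FW=.*/XG,TH2,FW=.132,np.radians(42),.0565/' g2.py
python3 -m inch '[{"tx":0,"ty":0,"tz":0,"rx":0,"ry":0,"rz":0,"hand":-1},{"tx":0,"ty":0,"tz":0,"rx":0,"ry":0,"rz":0,"hand":-1},{"tx":0,"ty":0,"tz":0,"rx":0,"ry":0,"rz":0,"hand":-1},{"tx":0,"ty":0,"tz":0,"rx":0,"ry":0,"rz":0,"hand":-1},{"tx":0,"ty":0,"tz":0,"rx":0,"ry":0,"rz":0,"hand":-1},{"tx":0,"ty":0,"tz":0,"rx":0,"ry":0,"rz":0,"hand":-1},{"tx":0,"ty":0,"tz":0,"rx":0,"ry":0,"rz":0,"hand":-1},{"tx":0,"ty":-0.001,"tz":0.03,"rx":0.002,"ry":0,"rz":0,"hand":-1}]'
python3 -m inch '[{"tx":0,"ty":0,"tz":0.03,"rx":0,"ry":0,"rz":0,"hand":-1},{"tx":0,"ty":0,"tz":0.05,"rx":0,"ry":0,"rz":0,"hand":-1},{"tx":0,"ty":0,"tz":0.06,"rx":0,"ry":0,"rz":0,"hand":-1},{"tx":0,"ty":0,"tz":0.06,"rx":0,"ry":0,"rz":0,"hand":-1}]'
python3 -c "
from g2 import *
delta(M,p)"; python3 hp.py wrist scene 2>&1|grep dir
```

```text
t: 22.9
tool_pos: [0.6655, -0.0741, 0.1944]
ee_rot: [-3.138, -0.251, -2.396]
ft_force: [1.6, -0.1, 0.4]
gripper_width: 0.0564
grip_force: 0.0
t: 23.3
tool_pos: [0.6489, -0.084, 0.1309]
ee_rot: [3.133, -0.259, -2.394]
ft_force: [0.5, 0.3, -0.4]
gripper_width: 0.0845
grip_force: 0.0
t [-0.0005 -0.0004  0.0667] r [ 0.001  -0.0017 -0.0004] |r| 0.1 |t| 0.067
wrist 0.69 3503 c [ 0.6466 -0.0855  0.1269] dir [0.613 0.566 0.551] nrm [ 0.397  0.382 -0.835] ends [ 0.615  -0.1146  0.0985] [ 0.6724 -0.0616  0.1501]
scene 0.61 163 c [ 0.6334 -0.1006  0.1139] dir [0.603 0.564 0.564] nrm [ 0.233  0.552 -0.801] ends [ 0.6168 -0.1161  0.0984] [ 0.6507 -0.0844  0.1302]
```

```bash
python3 -m inch '[{"tx":0,"ty":0,"tz":0.02,"rx":0,"ry":0,"rz":0,"hand":-1},{"tx":0,"ty":0,"tz":0.035,"rx":0,"ry":0,"rz":0,"hand":-1},{"tx":0,"ty":0,"tz":0.048,"rx":0,"ry":0,"rz":0,"hand":-1},{"tx":0,"ty":0,"tz":0.058,"rx":0,"ry":0,"rz":0,"hand":-1},{"tx":0,"ty":0,"tz":0.066,"rx":0,"ry":0,"rz":0,"hand":-1},{"tx":0,"ty":0,"tz":0.066,"rx":0,"ry":0,"rz":0,"hand":-1}]'
python3 -c "
from g2 import *
delta(M,p)"; python3 hp.py top 2>&1|grep dir
```

```text
t: 24.1
tool_pos: [0.6366, -0.0951, 0.0675]
ee_rot: [3.134, -0.259, -2.395]
ft_force: [0.3, -0.5, -0.3]
gripper_width: 0.0869
grip_force: 0.0
t [-0.0002 -0.0001  0.0012] r [ 0.0001 -0.0011 -0.0005] |r| 0.1 |t| 0.001
top 0.79 83 c [ 0.6297 -0.0989  0.1112] dir [0.584 0.566 0.582] nrm [ 0.243  0.562 -0.79 ] ends [ 0.6152 -0.1129  0.0968] [ 0.6438 -0.0853  0.1253]
```

No contact force; closing.

```bash
python3 -m inch '[{"tx":0,"ty":0,"tz":0.001,"rx":0,"ry":0,"rz":0,"hand":1},{"tx":0,"ty":0,"tz":0.001,"rx":0,"ry":0,"rz":0,"hand":1},{"tx":0,"ty":0,"tz":0.001,"rx":0,"ry":0,"rz":0,"hand":1},{"tx":0,"ty":0,"tz":0.001,"rx":0,"ry":0,"rz":0,"hand":1},{"tx":0,"ty":0,"tz":0.001,"rx":0,"ry":0,"rz":0,"hand":1},{"tx":0,"ty":0,"tz":0.001,"rx":0,"ry":0,"rz":0,"hand":1},{"tx":0,"ty":0,"tz":0.001,"rx":0,"ry":0,"rz":0,"hand":1},{"tx":0,"ty":0,"tz":0.001,"rx":0,"ry":0,"rz":0,"hand":1}]'
python3 -m inch '[{"tx":0,"ty":0,"tz":0,"rx":0,"ry":0,"rz":0,"hand":1},{"tx":0,"ty":0,"tz":0,"rx":0,"ry":0,"rz":0,"hand":1},{"tx":0,"ty":0,"tz":0,"rx":0,"ry":0,"rz":0,"hand":1},{"tx":0,"ty":0,"tz":0,"rx":0,"ry":0,"rz":0,"hand":1},{"tx":0,"ty":0,"tz":0,"rx":0,"ry":0,"rz":0,"hand":1}]'
```

```text
t: 25.0
tool_pos: [0.6372, -0.0953, 0.0675]
ee_rot: [3.135, -0.257, -2.395]
ft_force: [-1.2, -0.0, -0.8]
gripper_width: 0.0311
grip_force: 0.0
t: 25.5
tool_pos: [0.6371, -0.0952, 0.0675]
ee_rot: [3.135, -0.258, -2.395]
ft_force: [-0.1, -0.0, 0.2]
gripper_width: 0.0173
grip_force: 30.0
```

```bash
python3 -m inch '[{"tx":0.002,"ty":0,"tz":-0.01,"rx":0,"ry":0,"rz":0,"hand":1},{"tx":0.005,"ty":0,"tz":-0.02,"rx":0,"ry":0,"rz":0,"hand":1},{"tx":0.01,"ty":0,"tz":-0.038,"rx":0,"ry":0,"rz":0,"hand":1},{"tx":0.015,"ty":0,"tz":-0.057,"rx":0,"ry":0,"rz":0,"hand":1},{"tx":0.02,"ty":0,"tz":-0.076,"rx":0,"ry":0,"rz":0,"hand":1},{"tx":0.025,"ty":0,"tz":-0.096,"rx":0,"ry":0,"rz":0,"hand":1},{"tx":0.031,"ty":0,"tz":-0.116,"rx":0,"ry":0,"rz":0,"hand":1},{"tx":0.036,"ty":0,"tz":-0.135,"rx":0,"ry":0,"rz":0,"hand":1}]'
cat > f2.py <<'E'
from g2 import *
def rel():   # sieve in tool
    z=np.array([np.cos(TH2),0,-np.sin(TH2)]);y=np.array([0,-1.,0]);Mt=np.c_[np.cross(y,z),y,z]
    return Mt, np.array([-XG,0,-.003])+FW*z       # tool in sieve
def tgt(hd,O,pitch=0):
    Mt,pt=rel(); S=final(np.radians(hd))@ax('y',np.radians(pitch)); return S@Mt,np.array(O)+S@pt
HD=np.degrees(np.arctan2(-d[1],-d[0]))%360
E
python3 - <<'E'
from f2 import *
print(HD)
q=[-.2,.7,1.2,-.2,1.5,-2.4]
for pit in(33,20,10,0,-8):
    m=tgt(HD,[.5605,-.1755,.225],pit); q,e=ik(*m,q); print(pit,q.round(2),round(e,4),end=" "); delta(*m)
E
python3 look.py C
```

```text
t: 26.3
tool_pos: [0.6378, -0.0962, 0.2094]
ee_rot: [3.137, -0.256, -2.395]
ft_force: [-0.3, 0.0, -1.9]
gripper_width: 0.0177
grip_force: 30.0
222.430448613617
33 [-0.23  0.6   1.17 -0.22  1.52 -2.51] 0.0 t [ 0.0201 -0.0062 -0.0262] r [0.003  0.0053 0.0056] |r| 0.5 |t| 0.034
20 [-0.15  0.72  1.07 -0.37  1.67 -2.44] 0.0 t [ 0.0137 -0.0063 -0.0048] r [0.0024 0.2219 0.0059] |r| 13.3 |t| 0.016
10 [-0.1   0.82  1.   -0.49  1.78 -2.4 ] 0.0 t [ 0.0121 -0.0063  0.0124] r [0.0019 0.3886 0.0061] |r| 23.3 |t| 0.018
0 [-0.07  0.91  0.94 -0.6   1.88 -2.39] 0.0 t [ 0.0135 -0.0064  0.0295] r [0.0014 0.5553 0.0063] |r| 33.3 |t| 0.033
-8 [-0.05  0.99  0.9  -0.69  1.96 -2.38] 0.0 t [ 0.0168 -0.0064  0.0429] r [0.0009 0.6886 0.0064] |r| 41.3 |t| 0.047
0.01769957925802212 29.96546876616776
scene 0.92 1648 1515
  head pct [[0.522, -0.205, 0.149], [0.558, -0.151, 0.166], [0.614, -0.117, 0.238]] nrm [-0.5  -0.4   0.77]
  head->grip elevation 25.1 len 0.107
top 0.7 1341 1245
  head pct [[0.527, -0.205, 0.148], [0.578, -0.162, 0.165], [0.62, -0.113, 0.241]] nrm [-0.46 -0.4   0.79]
  head->grip elevation 27.2 len 0.103
wrist 0.71 21625 16247
  head pct [[0.522, -0.206, 0.147], [0.566, -0.162, 0.162], [0.615, -0.116, 0.236]] nrm [-0.46 -0.44  0.77]
  head->grip elevation 26.2 len 0.11
```

Held firmly this time (width 17.7 mm). Now turning it level, slowly.

```bash
python3 -m inch '[{"tx":0.003,"ty":-0.001,"tz":-0.001,"rx":0,"ry":0.03,"rz":0.001,"hand":1},{"tx":0.006,"ty":-0.002,"tz":-0.003,"rx":0,"ry":0.07,"rz":0.002,"hand":1},{"tx":0.009,"ty":-0.003,"tz":-0.004,"rx":0.001,"ry":0.11,"rz":0.003,"hand":1},{"tx":0.012,"ty":-0.004,"tz":-0.005,"rx":0.001,"ry":0.15,"rz":0.004,"hand":1},{"tx":0.013,"ty":-0.005,"tz":-0.005,"rx":0.001,"ry":0.19,"rz":0.005,"hand":1},{"tx":0.0137,"ty":-0.006,"tz":-0.004,"rx":0.002,"ry":0.23,"rz":0.006,"hand":1},{"tx":0.013,"ty":-0.006,"tz":0.001,"rx":0.002,"ry":0.27,"rz":0.006,"hand":1},{"tx":0.0125,"ty":-0.006,"tz":0.005,"rx":0.002,"ry":0.31,"rz":0.006,"hand":1}]'
python3 -c "
from f2 import *
delta(*tgt(HD,[.5605,-.1755,.225],0))"; python3 look.py D
```

```text
t: 27.4
tool_pos: [0.6315, -0.1095, 0.2043]
ee_rot: [3.138, -0.586, -2.399]
ft_force: [-1.0, 0.4, -0.7]
gripper_width: 0.0179
grip_force: 30.0
t [-0.0053 -0.0009  0.0206] r [0.0019 0.2406 0.0017] |r| 14.4 |t| 0.021
0.017874335500527107 29.965099305845797
scene 0.58 1968 1783
  head pct [[0.512, -0.223, 0.179], [0.549, -0.165, 0.198], [0.617, -0.123, 0.243]] nrm [-0.26 -0.22  0.94]
  head->grip elevation 6.8 len 0.104
top 0.94 1608 1445
  head pct [[0.511, -0.221, 0.174], [0.567, -0.176, 0.193], [0.617, -0.118, 0.24]] nrm [-0.25 -0.2   0.95]
  head->grip elevation 9.8 len 0.1
wrist 0.29 0 0
```

```bash
python3 -m inch '[{"tx":-0.001,"ty":0,"tz":0.002,"rx":0,"ry":0.03,"rz":0,"hand":1},{"tx":-0.001,"ty":0,"tz":0.005,"rx":0,"ry":0.06,"rz":0,"hand":1},{"tx":-0.002,"ty":0,"tz":0.008,"rx":0,"ry":0.09,"rz":0,"hand":1},{"tx":-0.003,"ty":-0.001,"tz":0.011,"rx":0.001,"ry":0.12,"rz":0.001,"hand":1},{"tx":-0.0035,"ty":-0.001,"tz":0.013,"rx":0.001,"ry":0.15,"rz":0.001,"hand":1},{"tx":-0.004,"ty":-0.001,"tz":0.016,"rx":0.001,"ry":0.18,"rz":0.001,"hand":1},{"tx":-0.0045,"ty":-0.001,"tz":0.018,"rx":0.001,"ry":0.21,"rz":0.001,"hand":1},{"tx":-0.005,"ty":-0.001,"tz":0.0206,"rx":0.002,"ry":0.24,"rz":0.002,"hand":1}]'
python3 -c "
from f2 import *
delta(*tgt(HD,[.5605,-.1755,.215],0))"; python3 look.py E
python3 - <<'E'
import numpy as np,cv2
for n in("scene","top"):
    a=np.load(f"look_{n}.npz");q=a["q"][a["c"].max(1)>70]
    # rim: farthest-out points per azimuth bin about rim centre
    c=np.array([.5605,-.1755])
    for _ in range(3):
        az=np.arctan2(*(q[:,:2]-c).T[::-1]);r=np.hypot(*(q[:,:2]-c).T);P=[]
        for b in np.arange(-np.pi,np.pi,.2):
            k=(az>=b)&(az<b+.2)&(r<.058)&(r>.044)
            if k.sum()>2: P.append(np.r_[q[k][r[k]>np.percentile(r[k],60)].mean(0)])
        P=np.array(P);A=np.c_[2*P[:,:2],np.ones(len(P))];s=np.linalg.lstsq(A,(P[:,:2]**2).sum(1),rcond=None)[0];c=s[:2]
    w=np.linalg.svd(P-P.mean(0))[2][2];w*=np.sign(w[2]);print(n,len(P),"centre",c.round(4),"z",P[:,2].mean().round(4),"n",w.round(3),"tilt",np.degrees(np.arccos(w[2])).round(1))
a=cv2.imread('pics/sceneE.png')[200:380,230:410];b=cv2.imread('pics/topE.png')[130:280,300:450]
cv2.imwrite('pics/cE.png',np.hstack([cv2.resize(x,(400,400)) for x in(a,b)]))
E
```

```text
t: 28.5
tool_pos: [0.6272, -0.1152, 0.1852]
ee_rot: [-3.139, -0.836, -2.403]
ft_force: [0.6, -0.6, -0.8]
gripper_width: 0.0178
grip_force: 30.0
t [-0.0083  0.0005  0.0073] r [-0.0009  0.0017 -0.0012] |r| 0.1 |t| 0.011
0.017810979854577465 29.965236503630877
scene 0.93 2006 1812
  head pct [[0.51, -0.225, 0.185], [0.547, -0.167, 0.203], [0.619, -0.125, 0.228]] nrm [-0.02 -0.09  1.  ]
  head->grip elevation -6.8 len 0.102
top 0.87 1544 1386
  head pct [[0.512, -0.223, 0.18], [0.566, -0.178, 0.198], [0.616, -0.122, 0.226]] nrm [-0.11 -0.03  0.99]
  head->grip elevation -4.5 len 0.096
wrist 0.97 21726 16285
  head pct [[0.51, -0.226, 0.184], [0.547, -0.188, 0.208], [0.62, -0.122, 0.227]] nrm [-0.08 -0.08  0.99]
  head->grip elevation -7.7 len 0.109
scene 32 centre [ 0.5584 -0.1793] z 0.2234 n [-0.009  0.019  1.   ] tilt 1.2
top 32 centre [ 0.5573 -0.1759] z 0.2211 n [ 0.029 -0.011  1.   ] tilt 1.8
```

View pics/cE.png

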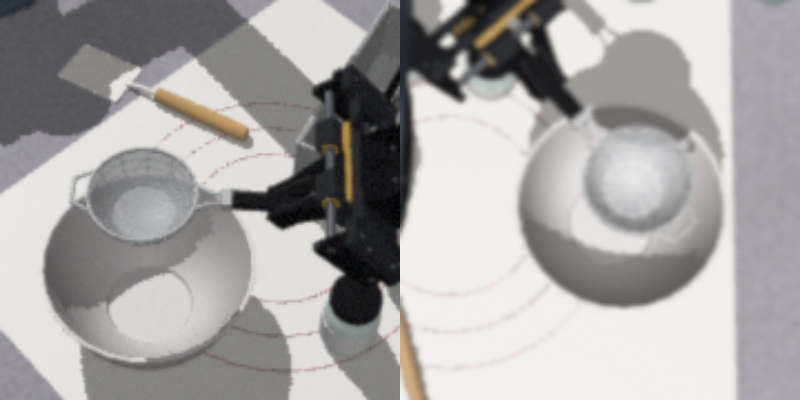

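The sieve, at (140, 195) in the left half, is level within 2° and within 3 mm of the bowl's centre, its rim about 122 mm above the bowl's. I'll lower it 20 mm, let it settle and check everything.

```bash
python3 -m inch '[{"tx":-0.004,"ty":0,"tz":0.0035,"rx":0,"ry":0,"rz":0,"hand":1},{"tx":-0.008,"ty":0,"tz":0.007,"rx":0,"ry":0,"rz":0,"hand":1},{"tx":-0.012,"ty":0,"tz":0.0105,"rx":0,"ry":0,"rz":0,"hand":1},{"tx":-0.015,"ty":0,"tz":0.0135,"rx":0,"ry":0,"rz":0,"hand":1},{"tx":-0.015,"ty":0,"tz":0.0135,"rx":0,"ry":0,"rz":0,"hand":1},{"tx":-0.015,"ty":0,"tz":0.0135,"rx":0,"ry":0,"rz":0,"hand":1},{"tx":-0.015,"ty":0,"tz":0.0135,"rx":0,"ry":0,"rz":0,"hand":1},{"tx":-0.015,"ty":0,"tz":0.0135,"rx":0,"ry":0,"rz":0,"hand":1}]'
python3 look.py F
python3 - <<'E'
from h import *
p,d,P=shot("scene")
for l in("bowl","jar0","spatula","grater"):
    for r in eyes.trace("scene",l)[:2]:
        q=P[r["region"]&(d>0)];print(l,np.percentile(q,[2,50,98],axis=0).round(3).tolist())
s=arm.observe();print(s['t'],s['gripper_width'],s['grip_force'],abs(s['dq']).max())
E
```

```text
t: 29.6
tool_pos: [0.6273, -0.1151, 0.1656]
ee_rot: [-3.139, -0.833, -2.403]
ft_force: [-1.1, 0.5, -0.9]
gripper_width: 0.0177
grip_force: 30.0
0.01767045991365845 29.965199413709342
scene 0.83 2050 1864
  head pct [[0.51, -0.227, 0.165], [0.548, -0.168, 0.184], [0.619, -0.124, 0.209]] nrm [-0.05 -0.07  1.  ]
  head->grip elevation -7.2 len 0.101
top 0.89 1528 1361
  head pct [[0.512, -0.223, 0.162], [0.567, -0.178, 0.18], [0.621, -0.119, 0.208]] nrm [-0.12 -0.04  0.99]
  head->grip elevation -5.4 len 0.095
wrist 0.93 21782 16377
  head pct [[0.51, -0.226, 0.165], [0.548, -0.188, 0.189], [0.621, -0.121, 0.208]] nrm [-0.09 -0.09  0.99]
  head->grip elevation -7.7 len 0.109
bowl [[0.462, -0.274, 0.005], [0.558, -0.18, 0.033], [0.658, -0.078, 0.105]]
jar0 [[0.704, -0.073, 0.01], [0.736, -0.062, 0.062], [0.755, -0.032, 0.089]]
jar0 [[0.718, 0.02, 0.009], [0.749, 0.037, 0.081], [0.77, 0.072, 0.09]]
spatula [[0.22, -0.033, 0.001], [0.294, 0.018, 0.007], [0.465, 0.061, 0.023]]
grater [[0.121, 0.292, -0.0], [0.177, 0.323, 0.006], [0.264, 0.345, 0.013]]
30.15 0.017336578535486955 29.965256941504776 0.0009742649777819696
```

```bash
python3 -c "
from plant import arm
print(arm.finish_job())"
```

```text
the job is handed in; nothing more can be done
None
```

I handed the job in at about 30 s with the sieve held by its handle over the middle of the bowl: level within about 2°, about 3 mm off centre, rim about 10 cm above the bowl's. On the way it slipped out of the first grip and dropped into the bowl, so I had to regrip it; the bowl, jars and spatula measured unmoved afterwards, but the caddy grater was hidden by the gripper in the last check (it was in place earlier).

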